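# Free a new platform shaker of its transport wedges and start it

### The arm

A 7-joint arm with a two-finger parallel gripper is mounted at the origin on the work surface. World frame = base frame: x ahead of the robot, y to its left, z up, the work surface at z = 0. Lengths are in m, angles in rad, forces in N, time in s.
With the tool pointing down it reaches from about 0.4 to 0.875 m from the base axis. Payload 6.5 kg.
Tool frame: the origin (TCP) lies midway between the tips of the shut fingers; the grasp point (between the pads) lies 19 mm behind it; z points along the fingers, y is the line along which they close (so a half turn about z gives the same grasp; the last joint's range is limited). The gripper opens to 88 mm and grips with 3 to 60 N. Pads are 18 mm wide; open, the fingers measure 123 mm over their backs; the gripper's body (75 mm by 187 mm) begins 45 mm behind the grasp point.
Start: joints at [-1.35, 0.536, -0.004, 1.538, 0.003, 1.067, -0.071], TCP at [0.184, 0.623, 0.239] pointing down, gripper open.
Joint ranges: [-2.7, 2.7], [-0.37, 2.16], [-1.27, 1.26], [0.24, 2.4], [-1.31, 4.45], [0.19, 1.91], [-2.76, 2.76]. Speed limits (rad/s): [2.39, 2.39, 3.14, 3.14, 3.14, 3.14, 3.14].

### API

Orientations are given as a unit quaternion [x, y, z, w].
In Python, from rig import read_state, camera, sign_off, search_frame, pinpoint gives the robot as it stands.
- The arm moves only by the tool apply_moves, never from a script. Its argument "rows" is a list of rows, each an object with "xyz": the shift along the tool's x, y, z normalised to -1 to 1, where 1 is 0.8 m, a list of three; "rot": the turn, a rotation vector about the tool's x, y, z normalised to -1 to 1, where 1 is pi/2 rad, a list of three. In form: [{"xyz": [x, y, z], "rot": [ax, ay, az]}, ...]. A call has 1 to 8 rows; each row shifts and turns the commanded pose from where the row before left it, along the tool's axes as they then stand; what a row does not reach is not made up. A row lasts 1/10 s, in which the tool goes at most 50 mm and 8.59 degrees, less where a joint would pass 70% of its speed; a pose out of reach is approached as far as the arm can. A call with a number of a shift or a turn outside -1 to 1 is refused whole. A call with a gripper value outside its range is refused whole. "jaw" is the gripper's target within -1 to 1 (fully open at 1, half-way at 0, shut at -1), set as the call begins (left out, the last holds). The fingers move at their own pace and stop on an object; the grip force is fixed at half the most. Time passes only in rows, so rows that do not move let the fingers close. It gives the time, the measured TCP pose, the force, the opening and the grip force at its end, in the units of the state.
- read_state(): the state, without advancing time (a new reading comes with each control period).
- camera(name): name is "side" or "top" or "wrist"; returns a dict with "frame" (400x640x3 uint8, red, green, blue), "z_map" (400x640 float32, m along the optical axis (not along the pixel's ray), 0 where there is no reading), "camera_matrix" (3x3 intrinsics, pixels), "dist" ([k1, k2, p1, p2, k3] as OpenCV has them; the pictures are not rectified), "T" (4x4, takes a point from camera to world coordinates). Camera axes: x right, y down, z forward; pixel columns grow to the right and rows downward; lengths in m; the calibration is good to about 2 mm. A picture is of the moment at which its call begins.
- sign_off(): hands the job in; it is judged then, once.
Trained networks look in the newest picture that a camera, given by its name, has taken for a name from the list of things; names that differ only in an ending like _2 or _b are one class to them, and where a whole thing is asked for, a point or a joint stands for the part that bears it (a point fixed in the world has none). Each returns a list of dicts, best first, with "conf" (0 to 1); they miss things now and then, are a little off and sometimes report something else, mostly with a low value. They report only what shows in the picture. A call takes as long as a camera call. They do not tell look-alikes from the thing itself.
- search_frame(camera, name): "extent" ([centre column, centre row, width, height] in pixels, round what is visible of it).
- pinpoint(camera, name): "uv" ([column, row] in pixels: a listed point, or the origin of a listed thing).
The state is a dict: "t": time; "joints": joint angles; "dq": joint speeds; "joint_efforts": joint torques, N m; "position": TCP position; "tool_rot": TCP orientation; "ft_force": force on the tool from outside, world axes, zero at the start; "torque": the same for the moment, N m; "opening": finger opening in m; "grasp_force": force on a finger pad.
Only numpy, scipy, OpenCV 4.12 (cv2) and the standard library are available. Lean on these libraries where they do the work, as an engineer would, in place of code of your own. Each camera call takes 0.05 s, during which the arm holds its last target. There are 200 camera calls.

### The job

Put the new bench shaker into service. First work every tight orange transport wedge out of the gates at its front, with small pulls to alternate sides, and lay the wedges flat in the blue tray with their grips up; then stand all the dropper bottles upright on the shaker's black platform, inside its rim. Only when that is done, press the red start plunger fully down to its stop and let it come up again; leave the jar, the slide box and the mug where they are.

Things in the scene. Friction and masses are not known exactly. Their poses are not given: they have to be found in the camera images.
- shaker: White bench shaker, fixed. Origin: centre of its underside; +x from its front (robot side) to its back, +y its left. Housing x -50 to 100, y -150 to 150 mm, 85 high. In front a clear cover (x -130 to -50, 28 to 32 above the bench). Four dark steel posts under its front edge (6 mm deep in x, bench to cover) leave three gates; a wedge's ribbed end lies on the bench in each gate; a gate may be empty.
- gate1 (a point): Right gate (shaker y -90 mm, x -121): point on the bench midway between its two posts, axes as shaker. Every gate is 44 mm wide in y. A wedge in it has 8 mm of side play each way from the middle. A rib catches behind the post on its own side unless the wedge is shifted over 3 mm (5 to 6 is best) to the other side, so a straight pull jams; the cover stops lifting.
- gate2 (a point): Middle gate (shaker y 0), else as gate1. A wedge comes out along -x in three steps: shift it sideways away from its first rib, draw it out to about 20 mm in all (17 to 23); shift it to the other side, draw to about 40 (37 to 43); shift it back to the first side, draw beyond 62, where it is free and may be lifted.
- gate3 (a point): Left gate (shaker y +90 mm), else as gate1. At the start a wedge is fully in, square to its gate and within 2 mm of its middle, its grip point 51 to 55 mm in front (-x) of this point's x; its first rib is then 3 to 7 mm behind the posts. The step distances of gate2 count from a grip point 54 mm in front.
- platform (a point): Centre of the top face of the shaker's black rubber platform, 97 mm above the bench; axes as shaker. The platform measures 125 mm in x and 205 mm in y; a steel rim 4 mm thick stands 8 mm above it along all its edges (117 x 197 mm inside).
- plunger_top (a point): Centre of the top face of the red start plunger head (40 mm diameter, 12 mm thick, 123 mm above the bench when up), at x 20, y +110 in the shaker's frame. It is pressed straight down.
- plunger (a joint): Start plunger travel in m: 0 up, 0.015 at its lower stop. A spring returns it; it takes about 3 N to start and 12 N at the stop.
- tray: Blue open tray for the wedges, fixed, 200 x 200 mm outside, 22 mm high, walls and floor 4 mm. Origin: centre of its underside, z up, x and y along its sides.
- wedge1_grip (a point): Orange wedge 1: centre of its upright grip fin (46 mm in x, 16 in y; from 10 to 62 mm above the underside), 43 mm above the underside. +x towards the ribbed tip, +y its left. Wedge 132 mm long, from 25 behind to 107 ahead of this point, core 28 wide, 0.12 kg. Yellow ribs 6 mm long stand out 11 mm: at 61 to 67 (+y side), 81 to 87 (-y side), 101 to 107 mm ahead (+y side).
- wedge2_grip (a point): Orange wedge 2: centre of its upright grip fin (46 mm in x, 16 in y; from 10 to 62 mm above the underside), 43 mm above the underside. +x towards the ribbed tip, +y its left. Wedge 132 mm long, from 25 behind to 107 ahead of this point, core 28 wide, 0.12 kg. Yellow ribs 6 mm long stand out 11 mm: at 61 to 67 (-y side), 81 to 87 (+y side), 101 to 107 mm ahead (-y side).
- wedge3_grip (a point): Orange wedge 3: centre of its upright grip fin (46 mm in x, 16 in y; from 10 to 62 mm above the underside), 43 mm above the underside. +x towards the ribbed tip, +y its left. Wedge 132 mm long, from 25 behind to 107 ahead of this point, core 28 wide, 0.12 kg. Yellow ribs 6 mm long stand out 11 mm: at 61 to 67 (+y side), 81 to 87 (-y side), 101 to 107 mm ahead (+y side).
- bottle1_cap (a point): Dropper bottle 1 (clear glass, white cap, red bulb), standing upright: centre of its cap (28 mm diameter, 30 mm tall), on the axis, 81 mm above its foot. Body 50 mm diameter and 62 mm tall, bulb 18 mm diameter, 120 mm overall; 0.16 kg.
- bottle2_cap (a point): Dropper bottle 2 (amber glass, white cap, red bulb), standing upright: centre of its cap (28 mm diameter, 30 mm tall), on the axis, 81 mm above its foot. Body 50 mm diameter and 62 mm tall, bulb 18 mm diameter, 120 mm overall; 0.16 kg.
- bottle3_cap (a point): Dropper bottle 3 (clear glass, white cap, red bulb), standing upright: centre of its cap (28 mm diameter, 30 mm tall), on the axis, 81 mm above its foot. Body 50 mm diameter and 62 mm tall, bulb 18 mm diameter, 120 mm overall; 0.16 kg.
- jar: Bystander: glass jar with white lid, 68 mm diameter, 85 mm tall; origin under its centre.
- slide_box: Bystander: green slide box 70 x 100 x 35 mm; origin under its centre.
- mug: Bystander: white mug 76 mm diameter, 90 mm tall; origin under its centre.
Not all that is in view belongs to the job. What is shaped like the part that bears bottle1_cap but purple is not meant.

How it is judged:
By the outcome, as a careful person would: the job done as asked, in the order asked, and still so for the second after the job is handed in, with the robot touching nothing.
Of wedge1, wedge2, wedge3 only 2 to 3 are there at a start; the rules pass over those that are not, and their reading is None.
Of bottle1, bottle2, bottle3 only 2 to 3 are there at a start; the rules pass over those that are not, and their reading is None.
At some moment in a run one of bottle1, bottle2, bottle3 may be knocked a few centimetres aside while the robot is not near it.
It also fails if it takes over 210 s, if anything falls off the work surface, if the arm or the gripper's body presses on something with over 40 N, if the wrist force passes 120 N, or if a joint passes its speed limit or range.

## Working session

There is one attempt and no reset: what is moved stays moved. The work goes in short steps, Python scripts to look and compute and a tool call to move; the robot and the scene stay as the last step left them, time stands still between calls to the robot, and variables do not carry over. Pictures are saved under pics/ and viewed, at most 14 in all, crops included, and the job is handed in when it is done.

Besides the shell and the picture viewer there is one more tool, called after "Request:" as name(argument=value, ...), one argument or row to a line, values as JSON. apply_moves: Moves the arm, as the interface text tells. Its arguments: {"type":"object","properties":{"rows":{"type":"array"},"jaw":{"type":"number"}},"required":["rows"]}

```bash
mkdir -p pics; ls; cat > h.py <<'E'
import numpy as np, cv2
from rig import read_state, camera, sign_off, search_frame, pinpoint
from scipy.spatial.transform import Rotation as R
def ray(c,uv):
    p=cv2.undistortPoints(np.array([[uv]],float),c["camera_matrix"],c["dist"])[0,0]
    return np.array([p[0],p[1],1.0])
def at_z(c,uv,z):
    T=c["T"]; d=T[:3,:3]@ray(c,uv); return T[:3,3]+d*(z-T[2,3])/d[2]
def by_depth(c,uv,k=1):
    u,v=int(round(uv[0])),int(round(uv[1])); w=c["z_map"][max(v-k,0):v+k+1,max(u-k,0):u+k+1]; w=w[w>0]
    if not len(w): return None
    return c["T"][:3,:3]@(ray(c,uv)*np.median(w))+c["T"][:3,3]
def tri(c1,u1,c2,u2):
    o1,o2=c1["T"][:3,3],c2["T"][:3,3]; d1=c1["T"][:3,:3]@ray(c1,u1); d2=c2["T"][:3,:3]@ray(c2,u2)
    s=np.linalg.lstsq(np.c_[d1,-d2],o2-o1,rcond=None)[0]; a,b=o1+s[0]*d1,o2+s[1]*d2
    return (a+b)/2,np.linalg.norm(a-b)
def save(c,name): cv2.imwrite("pics/"+name,c["frame"][:,:,::-1])
E
python3 - <<'E'
from h import *
np.set_printoptions(precision=3,suppress=True)
s=read_state(); print(s["position"],s["tool_rot"],s["opening"],s["t"])
for n in ("top","side"):
    c=camera(n); save(c,n+"0.png"); print(n,c["T"][:3,3])
    for k in ["gate1","gate2","gate3","platform","plunger_top","tray","wedge1_grip","wedge2_grip","bottle1_cap","bottle2_cap","jar","slide_box","mug","shaker"]:
        for d in pinpoint(n,k)[:5]:
            if d["conf"]>.2: print(k,round(d["conf"],2),np.round(d["uv"]),by_depth(c,d["uv"]))
E
```

```text
pics
[0.184 0.623 0.238] [ 0.143  0.99  -0.001 -0.   ] 0.0879610967291438 0.0
top [ 0.3   -0.054  1.404]
gate1 0.97 [293. 200.] [0.488 0.042 0.013]
gate1 0.67 [321. 196.] [ 0.502 -0.05   0.031]
gate1 0.53 [420. 225.] [ 0.41  -0.353  0.1  ]
gate2 0.97 [293. 200.] [0.488 0.042 0.013]
gate2 0.67 [321. 196.] [ 0.502 -0.05   0.031]
gate2 0.53 [420. 225.] [ 0.41  -0.353  0.1  ]
gate3 0.97 [293. 200.] [0.488 0.042 0.013]
gate3 0.67 [321. 196.] [ 0.502 -0.05   0.031]
gate3 0.53 [420. 225.] [ 0.41  -0.353  0.1  ]
platform 0.8 [327. 144.] [ 0.655 -0.062  0.097]
plunger_top 0.55 [278. 146.] [0.638 0.088 0.124]
tray 0.95 [202. 220.] [0.416 0.34  0.005]
wedge1_grip 0.71 [319. 209.] [ 0.454 -0.045  0.058]
wedge2_grip 0.61 [350. 208.] [ 0.461 -0.14   0.061]
wedge2_grip 0.28 [325. 145.] [ 0.652 -0.058  0.097]
bottle1_cap 0.79 [440. 169.] [ 0.587 -0.42   0.098]
bottle1_cap 0.63 [410. 194.] [ 0.505 -0.323  0.103]
bottle1_cap 0.5 [446. 191.] [ 0.512 -0.43   0.119]
bottle2_cap 0.74 [420. 225.] [ 0.408 -0.353  0.1  ]
jar 0.76 [212. 144.] [0.654 0.303 0.082]
jar 0.69 [396. 128.] [ 0.735 -0.29   0.034]
sli
[... 732 characters left out ...]
[0.404 0.33  0.005]
tray 0.3 [289. 172.] [0.638 0.311 0.011]
wedge1_grip 0.56 [318. 219.] [ 0.443 -0.06   0.058]
wedge1_grip 0.34 [341. 235.] [ 0.449 -0.148  0.044]
wedge2_grip 0.74 [341. 233.] [ 0.45  -0.149  0.048]
wedge2_grip 0.66 [332. 227.] [ 0.502 -0.059  0.004]
bottle1_cap 0.84 [405. 248.] [ 0.492 -0.339  0.079]
bottle1_cap 0.76 [453. 249.] [ 0.578 -0.432  0.084]
bottle1_cap 0.68 [442. 263.] [ 0.501 -0.446  0.088]
bottle2_cap 0.98 [392. 266.] [ 0.396 -0.371  0.092]
jar 0.81 [288. 170.] [0.637 0.314 0.015]
slide_box 0.57 [441. 232.] [ 0.711 -0.319  0.021]
mug 0.7 [333. 308.] [ 0.232 -0.334  0.035]
mug 0.5 [331. 224.] [ 0.502 -0.054  0.01 ]
shaker 0.63 [353. 211.] [ 0.583 -0.074  0.034]
```

```bash
python3 - <<'E'
import cv2
a=cv2.imread("pics/top0.png")[90:300,160:480]; b=cv2.imread("pics/side0.png")[130:330,200:500]
cv2.imwrite("pics/top0c.png",cv2.resize(a,None,fx=2.5,fy=2.5,interpolation=2))
cv2.imwrite("pics/side0c.png",cv2.resize(b,None,fx=2.6,fy=2.6,interpolation=2))
E
```

```text
(no output)
```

View pics/top0c.png

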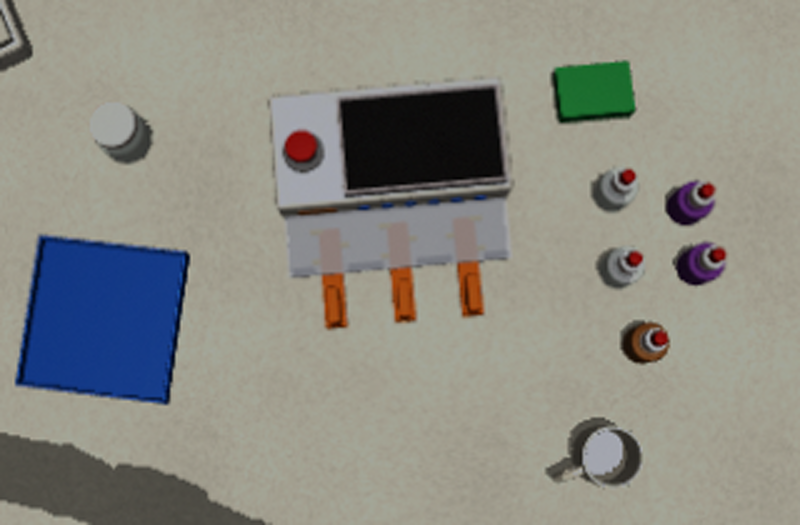

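View pics/side0c.png

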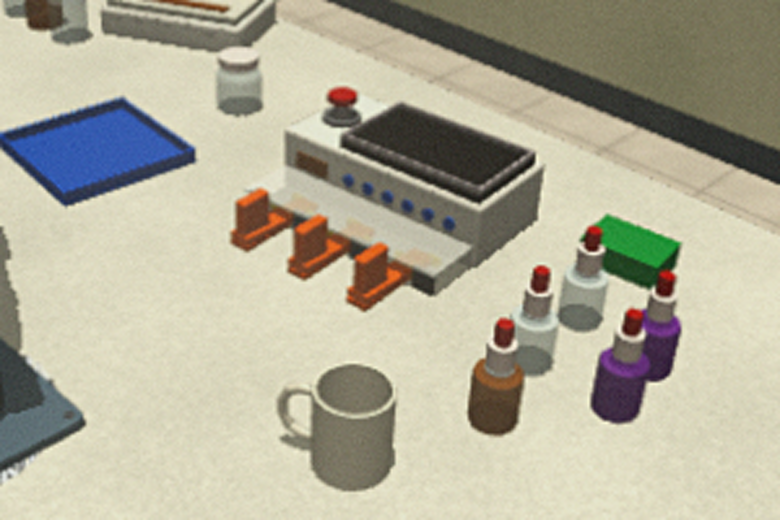

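The top view (crop, scale 2.5, offset 160,90) shows three orange wedges at (335,300), (403,295) and (471,290). All three gates are filled. 

There are five bottles:
- Two clear ones at (620,187) and (622,265), and an amber one at (648,342). These match the description.
- Two purple ones at (690,202) and (702,262), which are the look-alikes and not meant.

Next I'll get the shaker and tray poses and the wrist camera geometry.

```bash
cat >> h.py <<'E'
def tool():
    s=read_state(); return np.array(s["position"]),R.from_quat(s["tool_rot"]).as_matrix(),s
def plan(target,yaw=None):
    """delta in tool axes, normalised; yaw = world angle of the tool's -x axis (shaker +x)"""
    p,M,s=tool(); d=M.T@(np.asarray(target)-p)
    out=dict(mm=np.round(d*1000,1),norm=np.round(d/0.8,4),rows=int(np.ceil(np.abs(np.linalg.norm(d))/.05)))
    if yaw is not None:
        Mt=np.c_[[-np.cos(yaw),-np.sin(yaw),0],[-np.sin(yaw),np.cos(yaw),0],[0,0,-1]]
        out["rot"]=np.round(R.from_matrix(M.T@Mt).as_rotvec()/(np.pi/2),4)
        out["mm_after_rot"]=np.round(Mt.T@(np.asarray(target)-p)*1000,1); out["norm_after_rot"]=np.round(Mt.T@(np.asarray(target)-p)/.8,4)
    return out
E
python3 - <<'E'
from h import *
np.set_printoptions(precision=4,suppress=True)
c=camera("top"); f=c["frame"].astype(int)
# cloud
v,u=np.mgrid[0:400,0:640]; z=c["z_map"]
p=cv2.undistortPoints(np.stack([u,v],-1).reshape(-1,1,2).astype(float),c["camera_matrix"],c["dist"]).reshape(400,640,2)
P=np.dstack([p[...,0]*z,p[...,1]*z,z])@c["T"][:3,:3].T+c["T"][:3,3]
r,g,b=f[...,0],f[...,1],f[...,2]
m=((f.sum(2)<100)&(abs(P[...,2]-.097)<.015)&(abs(P[...,1]+.06)<.2)&(P[...,0]>.5)).astype(np.uint8)
n,l,st,ce=cv2.connectedComponentsWithStats(m); k=1+np.argmax(st[1:,4])
q=P[l==k][:,:2].astype(np.float32); rc=cv2.minAreaRect(q*1000); print("platform",rc,P[l==k][:,2].mean())
m=((b>r+50)&(abs(P[...,1]-.34)<.2)).astype(np.uint8); n,l,st,ce=cv2.connectedComponentsWithStats(m); k=1+np.argmax(st[1:,4])
q=P[l==k][:,:2].astype(np.float32); print("tray",cv2.minAreaRect(q*1000))
m=((r>g+60)&(g>b+15)&(P[...,1]<.12)&(P[...,1]>-.25)&(P[...,2]>.045)).astype(np.uint8); n,l,st,ce=cv2.connectedComponentsWithStats(m)
for k in range(1,n):
    if st[k,4]>8: q=P[l==k]; print("fin",q.mean(0),cv2.minAreaRect(q[:,:2].astype(np.float32)*1000),st[k,4])
m=((r>g+80)&(P[...,2]>.11)).astype(np.uint8);n,l,st,ce=cv2.connectedComponentsWithStats(m)
for k in range(1,n): 
    if st[k,4]>3: print("red",ce[k],np.median(P[l==k],0),st[k,4])
w=camera("wrist"); pp,M,s=tool(); print("cam in tool",M.T@(w["T"][:3,3]-pp)); print(M.T@w["T"][:3,:3]); print(w["camera_matrix"])
E
```

```text
platform ((653.8334350585938, -66.85176849365234), (114.52084350585938, 194.65533447265625), 6.563051223754883) 0.0971697030878311
tray ((423.6311950683594, 348.54803466796875), (209.02259826660156, 199.4955596923828), 84.96552276611328)
fin [ 0.4658 -0.1387  0.0615] ((466.9204406738281, -139.08316040039062), (45.70626449584961, 15.533089637756348), 4.056983947753906) 74
fin [ 0.4568 -0.0511  0.0614] ((457.012451171875, -51.178009033203125), (42.00227737426758, 15.793633460998535), 1.6170237064361572) 71
fin [0.4465 0.0384 0.061 ] ((446.5969543457031, 38.41410827636719), (45.47966003417969, 15.76656436920166), 6.842196941375732) 73
red [279.8037 147.8318] [0.6335 0.0814 0.1228] 107
red [411.1765 159.8235] [ 0.6078 -0.3232  0.1199] 17
red [442.7143 165.5   ] [ 0.5934 -0.422   0.1202] 14
red [413.8235 192.8235] [ 0.505  -0.3313  0.1199] 17
red [447.5    191.2857] [ 0.5133 -0.4349  0.1189] 14
red [424.05 224.9 ] [ 0.4081 -0.3615  0.1187] 20
cam in tool [ 0.0743 -0.0015 -0.1456]
[[ 0.0001 -0.9582 -0.2859]
 [ 1.     -0.0004  0.0016]
 [-0.0016 -0.2859  0.9582]]
[[343.3116   0.     327.382 ]
 [  0.     343.3116 198.3512]
 [  0.       0.       1.    ]]
```

Request:
apply_moves(
  rows=[
    {"xyz": [0,0,0],"rot": [0,0,-0.084]},
    {"xyz": [0,0,0],"rot": [0,0,-0.084]},
    {"xyz": [0,0,0],"rot": [0,0,-0.084]},
    {"xyz": [-0.045,-0.041,0],"rot": [0,0,0]},
    {"xyz": [-0.045,-0.041,0],"rot": [0,0,0]},
    {"xyz": [-0.045,-0.041,0],"rot": [0,0,0]},
    {"xyz": [-0.045,-0.041,0],"rot": [0,0,0]},
    {"xyz": [-0.045,-0.041,0],"rot": [0,0,0]},
  ],
  jaw=1,
)

```text
t: 2.4
position: [0.3821, 0.4788, 0.239]
tool_rot: [-0.055, 0.999, 0.0, 0.0]
ft_force: [0.6, 0.8, 0.2]
opening: 0.0879
grasp_force: 0.0
```

Request:
apply_moves(
  rows=[
    {"xyz": [-0.045,-0.041,0],"rot": [0,0,0]},
    {"xyz": [0.0063,-0.0565,0],"rot": [0,0,0]},
    {"xyz": [0.0063,-0.0565,0],"rot": [0,0,0]},
    {"xyz": [0.0063,-0.0565,0],"rot": [0,0,0]},
    {"xyz": [0.0063,-0.0565,0],"rot": [0,0,0]},
    {"xyz": [0.0063,-0.0565,0],"rot": [0,0,0]},
    {"xyz": [0.0063,-0.0565,0],"rot": [0,0,0]},
    {"xyz": [0.0063,-0.0565,0],"rot": [0,0,0]},
  ],
)

```text
t: 3.2
position: [0.4192, 0.1312, 0.239]
tool_rot: [-0.055, 0.999, 0.0, 0.0]
ft_force: [1.2, -0.9, -0.8]
opening: 0.0879
grasp_force: 0.0
```

Request:
apply_moves(
  rows=[
    {"xyz": [0.0063,-0.0565,0],"rot": [0,0,0]},
    {"xyz": [0.0063,-0.0565,0],"rot": [0,0,0]},
    {"xyz": [0.0063,-0.0565,0],"rot": [0,0,0]},
    {"xyz": [0.0063,-0.0565,0],"rot": [0,0,0]},
    {"xyz": [0,0,0],"rot": [0,0,0]},
    {"xyz": [0,0,0],"rot": [0,0,0]},
  ],
)

```text
t: 3.8
position: [0.4191, -0.0495, 0.2389]
tool_rot: [-0.053, 0.999, 0.0, 0.0]
ft_force: [0.1, 0.7, 0.7]
opening: 0.0883
grasp_force: 0.0
```

```bash
cat >> h.py <<'E'
def cloud(c):
    v,u=np.mgrid[0:400,0:640]; z=c["z_map"]
    p=cv2.undistortPoints(np.stack([u,v],-1).reshape(-1,1,2).astype(float),c["camera_matrix"],c["dist"]).reshape(400,640,2)
    P=np.dstack([p[...,0]*z,p[...,1]*z,z])@c["T"][:3,:3].T+c["T"][:3,3]
    P[z==0]=np.nan; return P
def blobs(m,P,mn=20):
    n,l,st,ce=cv2.connectedComponentsWithStats(m.astype(np.uint8))
    return [(ce[k],P[l==k],st[k,4]) for k in range(1,n) if st[k,4]>=mn]
E
python3 - <<'E'
from h import *
np.set_printoptions(precision=4,suppress=True)
s=read_state(); print(s["position"],s["tool_rot"],s["ft_force"])
c=camera("wrist"); save(c,"w1.png"); P=cloud(c); f=c["frame"].astype(int); r,g,b=f[...,0],f[...,1],f[...,2]
for ce,q,n in blobs((r>g+60)&(g>b+10)&(abs(P[...,2]-.062)<.006)&(P[...,0]>.38)&(P[...,0]<.52),P):
    print("fin",ce,q.mean(0),cv2.minAreaRect(q[:,:2].astype(np.float32)*1000),n)
for ce,q,n in blobs((f.sum(2)<130)&(abs(P[...,2]-.097)<.012)&(P[...,0]>.5),P,300):
    print("plat",ce,q.mean(0),cv2.minAreaRect(q[:,:2].astype(np.float32)*1000),n)
for ce,q,n in blobs((r>g+80)&(g<b+15)&(P[...,2]>.11)&(P[...,0]>.5),P): print("red",ce,q.mean(0),cv2.minAreaRect(q[:,:2].astype(np.float32)*1000),n)
for k in ["wedge1_grip","gate1","plunger_top","platform"]:
    for d in pinpoint("wrist",k)[:4]:
        if d["conf"]>.3: print(k,round(d["conf"],2),np.round(d["uv"]),by_depth(c,d["uv"]))
E
```

```text
[ 0.4191 -0.0495  0.2389] [-0.0532  0.9986  0.0001  0.0003] [0.0676 0.7085 0.6869]
fin [232.5358 208.9153] [ 0.4619 -0.1405  0.0613] ((462.5125732421875, -140.75189208984375), (44.44812774658203, 14.428605079650879), 6.762028217315674) 614
plat [278.9829 369.5888] [ 0.6209 -0.0796  0.0967] ((622.7291259765625, -73.88644409179688), (47.93692398071289, 197.26119995117188), 6.512540817260742) 6070
red [  1.65  252.775] [ 0.5039 -0.3293  0.1183] ((504.5380859375, -329.2176208496094), (4.558207035064697, 9.153166770935059), 85.56430053710938) 40
wedge1_grip 0.79 [320. 205.] [ 0.4487 -0.0543  0.0621]
gate1 0.86 [324. 235.] [ 0.5004 -0.0457  0.013 ]
gate1 0.82 [398. 234.] [0.4897 0.0408 0.0126]
platform 0.74 [234. 205.] [ 0.4573 -0.1389  0.0619]
platform 0.71 [286. 393.] [ 0.3959 -0.0607  0.3364]
```

View pics/w1.png

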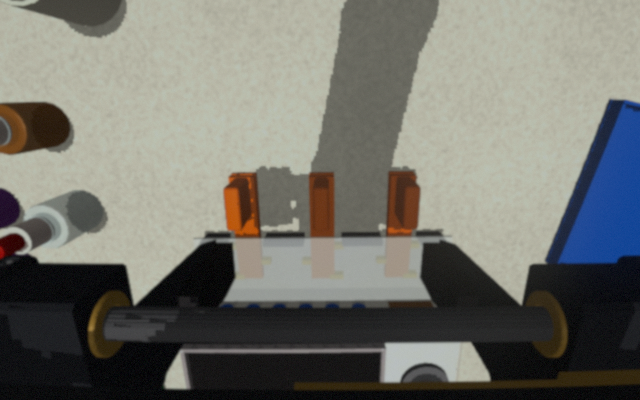

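The wrist view shows the three fins at (240,205), (322,205) and (403,205), with the posts along row 236. The yellow ribs under the cover are faint, so I'll enlarge the crop to read the rib sides and measure the posts.

```bash
python3 - <<'E'
from h import *
np.set_printoptions(precision=4,suppress=True)
a=cv2.imread("pics/w1.png")[165:310,205:440]
a=cv2.resize(a,None,fx=3.4,fy=3.4,interpolation=cv2.INTER_CUBIC)
cv2.imwrite("pics/w1c.png",a)
c=camera("wrist"); P=cloud(c); f=c["frame"].astype(int); r,g,b=f[...,0],f[...,1],f[...,2]
for ce,q,n in blobs((r>1.6*g)&(g>b)&(abs(P[...,2]-.062)<.004)&(P[...,0]>.38)&(P[...,0]<.52),P):
    print("fin",ce,q.mean(0),cv2.minAreaRect(q[:,:2].astype(np.float32)*1000),n)
# posts: dark pixels
for ce,q,n in blobs((f.sum(2)<170)&(np.mgrid[0:400,0:640][0]>228)&(np.mgrid[0:400,0:640][0]<242)&(np.mgrid[0:400,0:640][1]>190)&(np.mgrid[0:400,0:640][1]<460),P,5): print("post",ce,np.nanmedian(q,0),np.nanmin(q,0),np.nanmax(q,0),n)
E
```

```text
fin [ 11.3523 128.4911] [ 0.4053 -0.3532  0.0613] ((406.0195617675781, -353.8523864746094), (22.91585350036621, 43.9495849609375), 80.24078369140625) 281
fin [230.7504 207.8915] [ 0.4615 -0.1402  0.0612] ((462.72088623046875, -140.3628387451172), (46.103092193603516, 14.74710464477539), 6.859505653381348) 645
fin [318.5456 208.2315] [ 0.4521 -0.0535  0.0613] ((452.89239501953125, -53.639991760253906), (45.73397445678711, 15.250185012817383), 6.311025142669678) 691
fin [408.1587 207.2397] [0.4412 0.0347 0.0614] ((442.0931396484375, 35.01212692260742), (45.46245193481445, 13.727131843566895), 7.050747394561768) 605
post [256.625 233.375] [ 0.5078 -0.1221  0.0095] [ 0.5062 -0.1224  0.007 ] [ 0.5101 -0.1215  0.0127] 8
post [215.7391 234.5217] [ 0.5165 -0.1713  0.0062] [ 0.5144 -0.1845  0.0004] [ 0.5183 -0.1584  0.0131] 92
post [281.9648 234.4155] [ 0.5071 -0.0925  0.0069] [ 0.5041 -0.114   0.0011] [ 0.5099 -0.07    0.0139] 142
post [358.3363 234.0088] [ 0.4967 -0.0026  0.0072] [ 0.4936 -0.0244  0.0017] [0.4995 0.0193 0.0115] 113
post [426.1392 233.6582] [0.4875 0.0779 0.0072] [0.4857 0.0645 0.0004] [0.4915 0.0902 0.0124] 79
```

View pics/w1c.png

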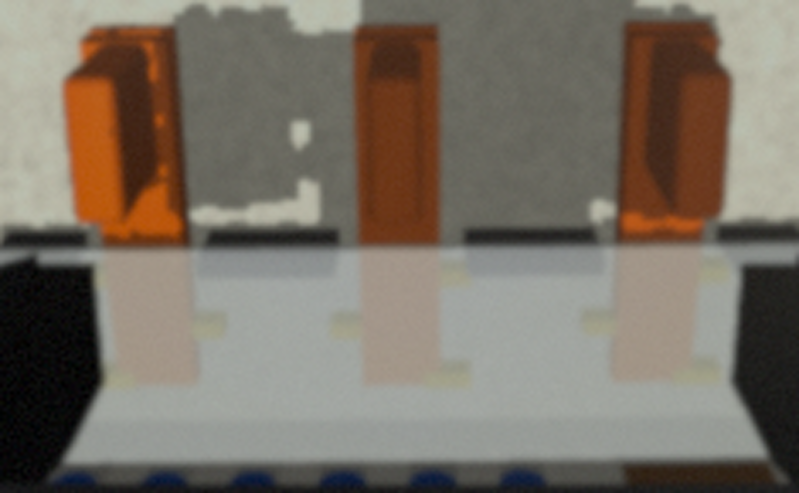

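The yellow ribs show their sides (image right = +y):
- The gate1 wedge has its first rib on -y, so it is the wedge2 type.
- The gate2 and gate3 wedges have their first rib on +y.

I'll start with gate3. The fin is gripped 12 mm towards the shaker to stay in reach.

```bash
python3 - <<'E'
from h import *
print(plan([.4564,.0381,.10],.1143)); print(plan([.4564,.0381,.024],.1143))
E
```

```text
{'mm': array([-46.6,  81.2, 138.7]), 'norm': array([-0.0582,  0.1015,  0.1734]), 'rows': 4, 'rot': array([ 0.0001,  0.    , -0.0018]), 'mm_after_rot': array([-46.8,  81.1, 138.7]), 'norm_after_rot': array([-0.0585,  0.1014,  0.1734])}
{'mm': array([-46.6,  81.2, 214.7]), 'norm': array([-0.0582,  0.1015,  0.2684]), 'rows': 5, 'rot': array([ 0.0001,  0.    , -0.0018]), 'mm_after_rot': array([-46.8,  81.1, 214.7]), 'norm_after_rot': array([-0.0585,  0.1014,  0.2684])}
```

Request:
apply_moves(
  rows=[
    {"xyz": [-0.0293,0.0507,0],"rot": [0,0,-0.0018]},
    {"xyz": [-0.0292,0.0507,0],"rot": [0,0,0]},
    {"xyz": [0,0,0.055],"rot": [0,0,0]},
    {"xyz": [0,0,0.055],"rot": [0,0,0]},
    {"xyz": [0,0,0.055],"rot": [0,0,0]},
    {"xyz": [0,0,0.05],"rot": [0,0,0]},
    {"xyz": [0,0,0.035],"rot": [0,0,0]},
    {"xyz": [0,0,0.0184],"rot": [0,0,0]},
  ],
)

```text
t: 4.9
position: [0.4551, 0.0375, 0.0216]
tool_rot: [-0.057, 0.998, -0.0, -0.002]
ft_force: [-0.4, -0.1, 0.7]
opening: 0.0883
grasp_force: 0.0
```

Request:
apply_moves(
  rows=[
    {"xyz": [0,0,0],"rot": [0,0,0]},
    {"xyz": [0,0,0],"rot": [0,0,0]},
    {"xyz": [0,0,0],"rot": [0,0,0]},
    {"xyz": [0,0,0],"rot": [0,0,0]},
    {"xyz": [0,0,0],"rot": [0,0,0]},
    {"xyz": [0,0,0],"rot": [0,0,0]},
    {"xyz": [0,0,0],"rot": [0,0,0]},
  ],
  jaw=-1,
)

```text
t: 5.6
position: [0.4567, 0.0369, 0.0243]
tool_rot: [-0.056, 0.998, 0.0, 0.0]
ft_force: [0.6, 0.1, 0.3]
opening: 0.0339
grasp_force: 0.0
```

```bash
python3 - <<'E'
from h import *
c=camera("wrist"); save(c,"w2.png"); print({k:read_state()[k] for k in("t","position","ft_force","opening","grasp_force")})
E
```

```text
{'t': 5.65, 'position': array([0.45666837, 0.0368685 , 0.0241641 ]), 'ft_force': array([-0.0381115 , -0.78281366, -0.20649296]), 'opening': 0.03013013848145921, 'grasp_force': 0.0}
```

View pics/w2.png

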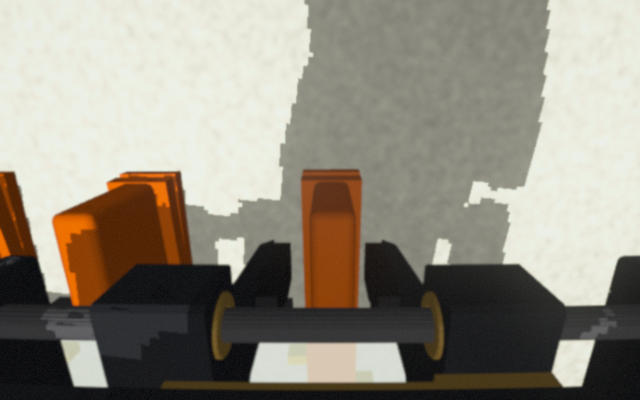

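The fingers are centred on the fin (fin at column 332, between the fingers at 291 and 365). I'll close fully, then feel for the gate's -y post in small steps to locate the gate middle.

Request:
apply_moves(
  rows=[
    {"xyz": [0,0,0],"rot": [0,0,0]},
    {"xyz": [0,0,0],"rot": [0,0,0]},
    {"xyz": [0,0,0],"rot": [0,0,0]},
    {"xyz": [0,0,0],"rot": [0,0,0]},
  ],
  jaw=-1,
)

```text
t: 6.05
position: [0.4566, 0.0369, 0.024]
tool_rot: [-0.056, 0.998, 0.0, -0.0]
ft_force: [0.7, 0.4, 0.1]
opening: 0.0159
grasp_force: 30.0
```

Request:
apply_moves(
  rows=[
    {"xyz": [0,-0.0025,0],"rot": [0,0,0]},
    {"xyz": [0,-0.0025,0],"rot": [0,0,0]},
    {"xyz": [0,0,0],"rot": [0,0,0]},
  ],
)

```text
t: 6.35
position: [0.4571, 0.0323, 0.024]
tool_rot: [-0.056, 0.998, -0.0, 0.0]
ft_force: [-0.1, -0.5, -1.5]
opening: 0.0156
grasp_force: 30.0
```

Request:
apply_moves(
  rows=[
    {"xyz": [0,-0.0013,0],"rot": [0,0,0]},
    {"xyz": [0,0,0],"rot": [0,0,0]},
  ],
)

```text
t: 6.55
position: [0.4572, 0.0316, 0.024]
tool_rot: [-0.056, 0.998, -0.0, 0.0]
ft_force: [0.3, 0.4, -0.7]
opening: 0.0158
grasp_force: 30.0
```

Request:
apply_moves(
  rows=[
    {"xyz": [0,-0.0013,0],"rot": [0,0,0]},
    {"xyz": [0,0,0],"rot": [0,0,0]},
  ],
)

```text
t: 6.75
position: [0.4572, 0.0309, 0.024]
tool_rot: [-0.056, 0.998, 0.0, -0.0]
ft_force: [-0.1, 1.2, 0.4]
opening: 0.0161
grasp_force: 30.0
```

Request:
apply_moves(
  rows=[
    {"xyz": [0,-0.0013,0],"rot": [0,0,0]},
    {"xyz": [0,0,0],"rot": [0,0,0]},
  ],
)

```text
t: 6.95
position: [0.4573, 0.0306, 0.024]
tool_rot: [-0.056, 0.998, 0.0, -0.0]
ft_force: [-1.9, 4.5, 1.4]
opening: 0.0155
grasp_force: 30.0
```

Request:
apply_moves(
  rows=[
    {"xyz": [0,-0.0013,0],"rot": [0,0,0]},
    {"xyz": [0,0,0],"rot": [0,0,0]},
  ],
)

```text
t: 7.15
position: [0.4572, 0.0304, 0.024]
tool_rot: [-0.057, 0.998, 0.001, -0.0]
ft_force: [-1.2, 6.7, 2.2]
opening: 0.0158
grasp_force: 30.0
```

Contact with the post came near 6 mm of shift, so the gate middle is at about TCP y = +0.039. I'll back off to 5.5 mm off-centre and draw the first step.

Request:
apply_moves(
  rows=[
    {"xyz": [0,0.0029,0],"rot": [0,0,0]},
    {"xyz": [0,0.0028,0],"rot": [0,0,0]},
    {"xyz": [0,0,0],"rot": [0,0,0]},
    {"xyz": [0,0,0],"rot": [0,0,0]},
  ],
)

```text
t: 7.55
position: [0.457, 0.0328, 0.024]
tool_rot: [-0.056, 0.998, -0.0, 0.0]
ft_force: [-0.3, -0.8, -0.1]
opening: 0.0162
grasp_force: 30.0
```

Request:
apply_moves(
  rows=[
    {"xyz": [0.0064,0,0],"rot": [0,0,0]},
    {"xyz": [0.0064,0,0],"rot": [0,0,0]},
    {"xyz": [0.0064,0,0],"rot": [0,0,0]},
    {"xyz": [0.0064,0,0],"rot": [0,0,0]},
    {"xyz": [0,0,0],"rot": [0,0,0]},
    {"xyz": [0,0,0],"rot": [0,0,0]},
  ],
)

```text
t: 8.15
position: [0.4363, 0.0309, 0.024]
tool_rot: [-0.056, 0.998, -0.0, -0.0]
ft_force: [-0.1, -0.4, -0.6]
opening: 0.0159
grasp_force: 30.0
```

Request:
apply_moves(
  rows=[
    {"xyz": [0,0.0047,0],"rot": [0,0,0]},
    {"xyz": [0,0.0047,0],"rot": [0,0,0]},
    {"xyz": [0,0.0047,0],"rot": [0,0,0]},
    {"xyz": [0,0,0],"rot": [0,0,0]},
    {"xyz": [0,0,0],"rot": [0,0,0]},
  ],
)

```text
t: 8.65
position: [0.4354, 0.0425, 0.024]
tool_rot: [-0.056, 0.998, 0.0, 0.0]
ft_force: [0.5, 1.1, -0.8]
opening: 0.0158
grasp_force: 30.0
```

Request:
apply_moves(
  rows=[
    {"xyz": [0.0063,0,0],"rot": [0,0,0]},
    {"xyz": [0.0063,0,0],"rot": [0,0,0]},
    {"xyz": [0.0062,0,0],"rot": [0,0,0]},
    {"xyz": [0.0062,0,0],"rot": [0,0,0]},
    {"xyz": [0,0,0],"rot": [0,0,0]},
    {"xyz": [0,0,0],"rot": [0,0,0]},
  ],
)

```text
t: 9.25
position: [0.4153, 0.0399, 0.024]
tool_rot: [-0.056, 0.998, -0.0, -0.0]
ft_force: [0.3, -0.8, -1.7]
opening: 0.0157
grasp_force: 30.0
```

Request:
apply_moves(
  rows=[
    {"xyz": [0,-0.0047,0],"rot": [0,0,0]},
    {"xyz": [0,-0.0047,0],"rot": [0,0,0]},
    {"xyz": [0,-0.0047,0],"rot": [0,0,0]},
    {"xyz": [0,0,0],"rot": [0,0,0]},
    {"xyz": [0,0,0],"rot": [0,0,0]},
  ],
)

```text
t: 9.75
position: [0.4168, 0.0285, 0.024]
tool_rot: [-0.056, 0.998, -0.0, 0.0]
ft_force: [-0.6, 0.4, -1.0]
opening: 0.0159
grasp_force: 30.0
```

Request:
apply_moves(
  rows=[
    {"xyz": [0.0068,0,0],"rot": [0,0,0]},
    {"xyz": [0.0068,0,0],"rot": [0,0,0]},
    {"xyz": [0.0068,0,0],"rot": [0,0,0]},
    {"xyz": [0.0068,0,0],"rot": [0,0,0]},
    {"xyz": [0.0068,0,0],"rot": [0,0,0]},
    {"xyz": [0.003,0,0],"rot": [0,0,0]},
    {"xyz": [0,0,0],"rot": [0,0,0]},
    {"xyz": [0,0,0],"rot": [0,0,0]},
  ],
)

```text
t: 10.55
position: [0.3875, 0.0254, 0.024]
tool_rot: [-0.056, 0.998, 0.0, 0.0]
ft_force: [-0.0, 0.4, -1.2]
opening: 0.0158
grasp_force: 30.0
```

```bash
python3 - <<'E'
from h import *
ty=np.deg2rad(-5.03); X=np.array([np.cos(ty),np.sin(ty)]); Y=np.array([-np.sin(ty),np.cos(ty)]); t=np.array([.4236,.3485])
for y in (.058,0,-.058):
    g=t+(-.041+.012)*X+y*Y; print(y,g, plan([*g,.15],ty))
E
```

```text
0.058 [0.39979697 0.40881928] {'mm': array([ -55. ,  379.6, -126. ]), 'norm': array([-0.0688,  0.4745, -0.1575]), 'rows': 9, 'rot': array([0.    , 0.0002, 0.1271]), 'mm_after_rot': array([  21.4,  383. , -126. ]), 'norm_after_rot': array([ 0.0267,  0.4787, -0.1575])}
0 [0.39471168 0.35104264] {'mm': array([ -43.5,  322.8, -126. ]), 'norm': array([-0.0544,  0.4034, -0.1575]), 'rows': 7, 'rot': array([0.    , 0.0002, 0.1271]), 'mm_after_rot': array([  21.4,  325. , -126. ]), 'norm_after_rot': array([ 0.0267,  0.4062, -0.1575])}
-0.058 [0.3896264  0.29326601] {'mm': array([ -32. ,  265.9, -126. ]), 'norm': array([-0.04  ,  0.3324, -0.1575]), 'rows': 6, 'rot': array([0.    , 0.0002, 0.1271]), 'mm_after_rot': array([  21.4,  267. , -126. ]), 'norm_after_rot': array([ 0.0267,  0.3337, -0.1575])}
```

The wedge is free (70 mm drawn). I'll lift it and carry it to the far slot of the tray.

Request:
apply_moves(
  rows=[
    {"xyz": [0,0,-0.03],"rot": [0,0,0]},
    {"xyz": [0,0,-0.0425],"rot": [0,0,0]},
    {"xyz": [0,0,-0.0425],"rot": [0,0,0]},
    {"xyz": [0,0,-0.0425],"rot": [0,0,0]},
    {"xyz": [0,0,0],"rot": [0,0,0.0636]},
    {"xyz": [0,0,0],"rot": [0,0,0.0635]},
  ],
)

```text
t: 11.15
position: [0.3884, 0.0257, 0.1512]
tool_rot: [0.046, 0.999, 0.001, 0.001]
ft_force: [-0.1, 0.2, -2.1]
opening: 0.0157
grasp_force: 30.0
```

Request:
apply_moves(
  rows=[
    {"xyz": [0.0033,0.0598,0],"rot": [0,0,0]},
    {"xyz": [0.0033,0.0598,0],"rot": [0,0,0]},
    {"xyz": [0.0033,0.0598,0],"rot": [0,0,0]},
    {"xyz": [0.0033,0.0598,0],"rot": [0,0,0]},
    {"xyz": [0.0033,0.0598,0],"rot": [0,0,0]},
    {"xyz": [0.0033,0.0598,0],"rot": [0,0,0]},
    {"xyz": [0.0033,0.0598,0],"rot": [0,0,0]},
    {"xyz": [0.0033,0.0598,0],"rot": [0,0,0]},
  ],
)

```text
t: 11.95
position: [0.3995, 0.4105, 0.1498]
tool_rot: [0.044, 0.999, -0.0, -0.0]
ft_force: [0.8, 0.1, -1.8]
opening: 0.016
grasp_force: 30.0
```

Request:
apply_moves(
  rows=[
    {"xyz": [0,0,0],"rot": [0,0,0]},
    {"xyz": [0,0,0],"rot": [0,0,0]},
  ],
)

```text
t: 12.15
position: [0.3992, 0.4092, 0.1494]
tool_rot: [0.043, 0.999, -0.0, -0.0]
ft_force: [-0.0, -0.1, -1.4]
opening: 0.016
grasp_force: 30.0
```

```bash
python3 - <<'E'
from h import *
np.set_printoptions(precision=4,suppress=True)
c=camera("wrist"); save(c,"w3.png"); P=cloud(c); f=c["frame"].astype(int); r,g,b=f[...,0],f[...,1],f[...,2]
for ce,q,n in blobs((b>r+40)&(P[...,2]<.03),P,1000):
    q=q[~np.isnan(q[:,0])]; print("tray",ce,cv2.minAreaRect(q[:,:2].astype(np.float32)*1000),np.percentile(q[:,2],[2,50,98]),n)
    t=q[q[:,2]>.018]; print("rim",cv2.minAreaRect(t[:,:2].astype(np.float32)*1000),len(t))
for cam in ("top",):
    c=camera(cam); P=cloud(c); f=c["frame"].astype(int); r,g,b=f[...,0],f[...,1],f[...,2]
    q=P[(b>r+40)&(P[...,2]<.028)&(abs(P[...,1]-.34)<.2)&(P[...,2]>.014)]; print("top rim",cv2.minAreaRect(q[:,:2].astype(np.float32)*1000),len(q))
print(read_state()["position"])
E
```

```text
tray [234.5518 172.655 ] ((403.5290832519531, 336.4934387207031), (212.9262237548828, 166.52444458007812), 85.07276916503906) [0.0021 0.0036 0.0218] 33309
rim ((404.079345703125, 342.8763732910156), (200.1129913330078, 166.52444458007812), 85.07276916503906) 2955
top rim ((423.1993713378906, 344.823974609375), (201.0249481201172, 200.099365234375), 85.18344116210938) 231
[0.4001 0.4068 0.1496]
```

View pics/w3.png

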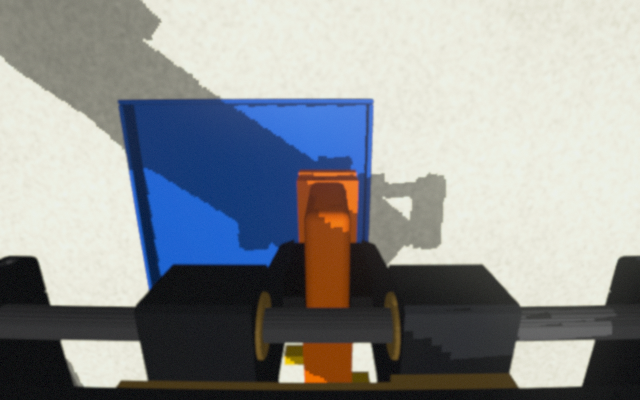

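The wedge is held squarely over the tray's +y side, with the tray rim centre at about (0.422, 0.344). I'll lower, release and rise, then go to the middle wedge.

Request:
apply_moves(
  rows=[
    {"xyz": [0.002,-0.004,0.045],"rot": [0,0,0]},
    {"xyz": [0,0,0.045],"rot": [0,0,0]},
    {"xyz": [0,0,0.035],"rot": [0,0,0]},
    {"xyz": [0,0,0.015],"rot": [0,0,0]},
    {"xyz": [0,0,0.01],"rot": [0,0,0]},
    {"xyz": [0,0,0.0007],"rot": [0,0,0]},
    {"xyz": [0,0,0],"rot": [0,0,0]},
    {"xyz": [0,0,0],"rot": [0,0,0]},
  ],
)

```text
t: 13.05
position: [0.3987, 0.4061, 0.0307]
tool_rot: [0.044, 0.999, 0.001, 0.001]
ft_force: [0.5, 0.3, -1.8]
opening: 0.0157
grasp_force: 30.0
```

Request:
apply_moves(
  rows=[
    {"xyz": [0,0,0],"rot": [0,0,0]},
    {"xyz": [0,0,0],"rot": [0,0,0]},
    {"xyz": [0,0,0],"rot": [0,0,0]},
    {"xyz": [0,0,0],"rot": [0,0,0]},
  ],
  jaw=-0.25,
)

```text
t: 13.45
position: [0.3981, 0.4056, 0.0296]
tool_rot: [0.044, 0.999, 0.0, 0.0]
ft_force: [-0.4, -0.8, 0.3]
opening: 0.0328
grasp_force: 0.0
```

Request:
apply_moves(
  rows=[
    {"xyz": [0,0,-0.02],"rot": [0,0,0]},
    {"xyz": [0,0,-0.04],"rot": [0,0,0]},
    {"xyz": [0,0,-0.045],"rot": [0,0,0]},
    {"xyz": [0,0,-0.045],"rot": [0,0,0]},
    {"xyz": [0,0,0],"rot": [0,0,0]},
  ],
)

```text
t: 13.95
position: [0.4005, 0.408, 0.1554]
tool_rot: [0.044, 0.999, 0.004, 0.003]
ft_force: [-0.1, -0.3, -0.2]
opening: 0.0331
grasp_force: 0.0
```

```bash
python3 - <<'E'
from h import *
# fins from wrist calibrated with the felt offset: mean of wrist & top
for n,g in (("gate2",[.4549,-.0524]),("gate1",[.4647,-.1399])):
    y=.1143; t=np.array(g)+.012*np.array([np.cos(y),np.sin(y)]); print(n,t,plan([*t,.15],y))
print(read_state()["position"])
E
```

```text
gate2 [ 0.4668217  -0.05103138] {'mm': array([-106.5, -451.4,    2.4]), 'norm': array([-0.1331, -0.5643,  0.003 ]), 'rows': 10, 'rot': array([ 0.0046,  0.004 , -0.1289]), 'mm_after_rot': array([ -13.6, -463.6,    5.4]), 'norm_after_rot': array([-0.017 , -0.5795,  0.0067])}
gate1 [ 0.4766217  -0.13853138] {'mm': array([-123.9, -537.7,    1.9]), 'norm': array([-0.1549, -0.6722,  0.0023]), 'rows': 12, 'rot': array([ 0.0046,  0.004 , -0.1289]), 'mm_after_rot': array([ -13.3, -551.7,    5.4]), 'norm_after_rot': array([-0.0167, -0.6896,  0.0067])}
[0.40045806 0.4080012  0.15537724]
```

Request:
apply_moves(
  rows=[
    {"xyz": [0,0,0],"rot": [0,0,-0.0635]},
    {"xyz": [0,0,0],"rot": [0,0,-0.0635]},
    {"xyz": [-0.0017,-0.058,0],"rot": [0,0,0]},
    {"xyz": [-0.0017,-0.058,0],"rot": [0,0,0]},
    {"xyz": [-0.0017,-0.058,0],"rot": [0,0,0]},
    {"xyz": [-0.0017,-0.058,0],"rot": [0,0,0]},
    {"xyz": [-0.0017,-0.058,0],"rot": [0,0,0]},
    {"xyz": [-0.0017,-0.058,0],"rot": [0,0,0]},
  ],
  jaw=0.3,
)

```text
t: 14.75
position: [0.437, 0.1279, 0.1499]
tool_rot: [-0.056, 0.998, 0.0, 0.0]
ft_force: [2.1, -0.1, -1.0]
opening: 0.0571
grasp_force: 0.0
```

Request:
apply_moves(
  rows=[
    {"xyz": [-0.0017,-0.058,0],"rot": [0,0,0]},
    {"xyz": [-0.0017,-0.058,0],"rot": [0,0,0]},
    {"xyz": [-0.0017,-0.058,0],"rot": [0,0,0]},
    {"xyz": [-0.0017,-0.058,0],"rot": [0,0,0]},
    {"xyz": [0,0,0],"rot": [0,0,0]},
    {"xyz": [0,0,0],"rot": [0,0,0]},
    {"xyz": [0,0,0],"rot": [0,0,0]},
  ],
)

```text
t: 15.45
position: [0.4631, -0.0528, 0.1495]
tool_rot: [-0.057, 0.998, 0.0, -0.0]
ft_force: [0.1, 0.4, -0.4]
opening: 0.0575
grasp_force: 0.0
```

```bash
python3 - <<'E'
from h import *
np.set_printoptions(precision=4,suppress=True)
c=camera("wrist"); P=cloud(c); f=c["frame"].astype(int); r,g,b=f[...,0],f[...,1],f[...,2]
for ce,q,n in blobs((r>1.6*g)&(g>b)&(abs(P[...,2]-.0615)<.004)&(P[...,0]>.38)&(P[...,0]<.52),P,100):
    print("fin",ce,q.mean(0),cv2.minAreaRect(q[:,:2].astype(np.float32)*1000),n)
print(plan([.4668,-.0510,.024],.1143),read_state()["position"])
E
```

```text
fin [206.0607 188.7325] [ 0.4611 -0.1402  0.0611] ((462.1422119140625, -140.64923095703125), (45.4526481628418, 14.932190895080566), 6.140528678894043) 1286
fin [328.9821 189.5018] [ 0.4519 -0.0537  0.0612] ((453.4150695800781, -53.56993865966797), (46.4439582824707, 16.00836181640625), 7.036026954650879) 1395
{'mm': array([ -3.8,   0.9, 125.5]), 'norm': array([-0.0048,  0.0011,  0.1569]), 'rows': 3, 'rot': array([ 0.0004, -0.0001,  0.0001]), 'mm_after_rot': array([ -3.8,   1. , 125.5]), 'norm_after_rot': array([-0.0048,  0.0012,  0.1569])} [ 0.4631 -0.0524  0.1495]
```

Request:
apply_moves(
  rows=[
    {"xyz": [-0.0048,0.001,0.045],"rot": [0,0,0]},
    {"xyz": [0,0,0.045],"rot": [0,0,0]},
    {"xyz": [0,0,0.04],"rot": [0,0,0]},
    {"xyz": [0,0,0.017],"rot": [0,0,0]},
    {"xyz": [0,0,0.0098],"rot": [0,0,0]},
    {"xyz": [0,0,0],"rot": [0,0,0]},
    {"xyz": [0,0,0],"rot": [0,0,0]},
  ],
)

```text
t: 16.2
position: [0.4678, -0.0527, 0.025]
tool_rot: [-0.056, 0.998, -0.0, 0.001]
ft_force: [0.6, 0.0, 0.1]
opening: 0.057
grasp_force: 0.0
```

Request:
apply_moves(
  rows=[
    {"xyz": [0,0,0],"rot": [0,0,0]},
    {"xyz": [0,0,0],"rot": [0,0,0]},
    {"xyz": [0,0,0],"rot": [0,0,0]},
    {"xyz": [0,0,0],"rot": [0,0,0]},
    {"xyz": [0,0,0],"rot": [0,0,0]},
    {"xyz": [0,0,0],"rot": [0,0,0]},
    {"xyz": [0,0,0],"rot": [0,0,0]},
    {"xyz": [0,0,0],"rot": [0,0,0]},
  ],
  jaw=-1,
)

```text
t: 17.0
position: [0.467, -0.0528, 0.0241]
tool_rot: [-0.056, 0.998, 0.0, 0.0]
ft_force: [-0.7, 0.8, 2.0]
opening: 0.0159
grasp_force: 30.0
```

```bash
python3 - <<'E'
from h import *
s=read_state(); p=s["position"]; y=.1143
print(p,s["ft_force"],s["grasp_force"],"lat",-np.sin(y)*p[0]+np.cos(y)*p[1])
E
```

```text
[ 0.46699533 -0.0527563   0.02405346] [-0.73209128  0.79353526  1.98700216] 29.99614422675222 lat -0.10567347588125942
```

Request:
apply_moves(
  rows=[
    {"xyz": [0,-0.002,0],"rot": [0,0,0]},
    {"xyz": [0,-0.0021,0],"rot": [0,0,0]},
    {"xyz": [0,0,0],"rot": [0,0,0]},
    {"xyz": [0,0,0],"rot": [0,0,0]},
  ],
)

```text
t: 17.4
position: [0.4675, -0.0562, 0.0241]
tool_rot: [-0.056, 0.998, -0.0, 0.0]
ft_force: [0.5, 2.0, 3.3]
opening: 0.0156
grasp_force: 30.0
```

Request:
apply_moves(
  rows=[
    {"xyz": [0.0064,0,0],"rot": [0,0,0]},
    {"xyz": [0.0064,0,0],"rot": [0,0,0]},
    {"xyz": [0.0064,0,0],"rot": [0,0,0]},
    {"xyz": [0.0064,0,0],"rot": [0,0,0]},
    {"xyz": [0,0,0],"rot": [0,0,0]},
    {"xyz": [0,0,0],"rot": [0,0,0]},
  ],
)

```text
t: 18.0
position: [0.4458, -0.0587, 0.024]
tool_rot: [-0.056, 0.998, -0.0, -0.001]
ft_force: [-2.0, -0.3, 6.4]
opening: 0.0158
grasp_force: 30.0
```

```bash
cat >> h.py <<'E'
def lat(y=.1143):
    s=read_state(); p=s["position"]; print(p,s["ft_force"],"lat",-np.sin(y)*p[0]+np.cos(y)*p[1],"fwd",np.cos(y)*p[0]+np.sin(y)*p[1])
E
python3 -c "from h import *; lat()"
```

```text
[ 0.44577177 -0.05874761  0.0240254 ] [-2.02971088 -0.31771342  6.41945398] lat -0.10920512104658192 fwd 0.43616280528531304
```

Request:
apply_moves(
  rows=[
    {"xyz": [0,0.0047,-0.0005],"rot": [0,0,0]},
    {"xyz": [0,0.0047,0],"rot": [0,0,0]},
    {"xyz": [0,0.0047,0],"rot": [0,0,0]},
    {"xyz": [0,0,0],"rot": [0,0,0]},
    {"xyz": [0,0,0],"rot": [0,0,0]},
  ],
)

```text
t: 18.5
position: [0.4456, -0.047, 0.0243]
tool_rot: [-0.056, 0.998, 0.0, -0.0]
ft_force: [-0.3, 0.2, -1.2]
opening: 0.0158
grasp_force: 30.0
```

Request:
apply_moves(
  rows=[
    {"xyz": [0.0063,0,0],"rot": [0,0,0]},
    {"xyz": [0.0063,0,0],"rot": [0,0,0]},
    {"xyz": [0.0062,0,0],"rot": [0,0,0]},
    {"xyz": [0.0062,0,0],"rot": [0,0,0]},
    {"xyz": [0,0,0],"rot": [0,0,0]},
    {"xyz": [0,0,0],"rot": [0,0,0]},
  ],
)

```text
t: 19.1
position: [0.4258, -0.0495, 0.0245]
tool_rot: [-0.056, 0.998, 0.0, 0.0]
ft_force: [-1.0, 0.1, -1.0]
opening: 0.0155
grasp_force: 30.0
```

```bash
python3 -c "from h import *; lat()"
```

```text
[ 0.42584763 -0.04949741  0.02446245] [-0.96128578  0.05781418 -0.9934413 ] lat -0.09774289811777469 fwd 0.41742367503318434
```

Request:
apply_moves(
  rows=[
    {"xyz": [0,-0.0047,0],"rot": [0,0,0]},
    {"xyz": [0,-0.0047,0],"rot": [0,0,0]},
    {"xyz": [0,-0.0047,0],"rot": [0,0,0]},
    {"xyz": [0,0,0],"rot": [0,0,0]},
    {"xyz": [0,0,0],"rot": [0,0,0]},
  ],
)

```text
t: 19.6
position: [0.4272, -0.0608, 0.0244]
tool_rot: [-0.056, 0.998, -0.0, 0.0]
ft_force: [0.2, 0.1, -2.0]
opening: 0.0159
grasp_force: 30.0
```

Request:
apply_moves(
  rows=[
    {"xyz": [0.0068,0,0],"rot": [0,0,0]},
    {"xyz": [0.0068,0,0],"rot": [0,0,0]},
    {"xyz": [0.0068,0,0],"rot": [0,0,0]},
    {"xyz": [0.0068,0,0],"rot": [0,0,0]},
    {"xyz": [0.0068,0,0],"rot": [0,0,0]},
    {"xyz": [0.003,0,0],"rot": [0,0,0]},
    {"xyz": [0,0,0],"rot": [0,0,0]},
    {"xyz": [0,0,0],"rot": [0,0,0]},
  ],
)

```text
t: 20.4
position: [0.398, -0.064, 0.0245]
tool_rot: [-0.056, 0.998, -0.0, 0.0]
ft_force: [0.3, 0.9, -1.5]
opening: 0.0156
grasp_force: 30.0
```

```bash
python3 -c "
from h import *; lat(); print(plan([.3931,.3465,.15],-.0878))"
```

```text
[ 0.39797766 -0.06396845  0.024463  ] [ 0.31773598  0.86052979 -1.54127799] lat -0.10894091137362254 fwd 0.38808511532459333
{'mm': array([ -41. ,  408.4, -125.5]), 'norm': array([-0.0512,  0.5106, -0.1569]), 'rows': 9, 'rot': array([-0.    ,  0.0003,  0.127 ]), 'mm_after_rot': array([  40.9,  408.5, -125.5]), 'norm_after_rot': array([ 0.0511,  0.5106, -0.1569])}
```

Request:
apply_moves(
  rows=[
    {"xyz": [0,0,-0.03],"rot": [0,0,0]},
    {"xyz": [0,0,-0.0425],"rot": [0,0,0]},
    {"xyz": [0,0,-0.0425],"rot": [0,0,0]},
    {"xyz": [0,0,-0.0419],"rot": [0,0,0]},
    {"xyz": [0,0,0],"rot": [0,0,0.0635]},
    {"xyz": [0,0,0],"rot": [0,0,0.0635]},
  ],
)

```text
t: 21.0
position: [0.3988, -0.0639, 0.1511]
tool_rot: [0.046, 0.999, 0.0, 0.002]
ft_force: [-0.3, -0.5, -1.4]
opening: 0.0157
grasp_force: 30.0
```

Request:
apply_moves(
  rows=[
    {"xyz": [0.0057,0.0567,0],"rot": [0,0,0]},
    {"xyz": [0.0057,0.0567,0],"rot": [0,0,0]},
    {"xyz": [0.0057,0.0567,0],"rot": [0,0,0]},
    {"xyz": [0.0057,0.0567,0],"rot": [0,0,0]},
    {"xyz": [0.0057,0.0567,0],"rot": [0,0,0]},
    {"xyz": [0.0057,0.0567,0],"rot": [0,0,0]},
    {"xyz": [0.0057,0.0567,0],"rot": [0,0,0]},
    {"xyz": [0.0057,0.0567,0],"rot": [0,0,0]},
  ],
)

```text
t: 21.8
position: [0.3928, 0.3027, 0.15]
tool_rot: [0.044, 0.999, 0.0, 0.0]
ft_force: [0.6, 0.1, -1.6]
opening: 0.0157
grasp_force: 30.0
```

Request:
apply_moves(
  rows=[
    {"xyz": [0.0057,0.0567,0],"rot": [0,0,0]},
    {"xyz": [0,0,0],"rot": [0,0,0]},
    {"xyz": [0,0,0],"rot": [0,0,0]},
    {"xyz": [0,0,0],"rot": [0,0,0]},
  ],
)

```text
t: 22.2
position: [0.3927, 0.3448, 0.1496]
tool_rot: [0.044, 0.999, -0.001, -0.0]
ft_force: [0.0, 0.4, -0.5]
opening: 0.0157
grasp_force: 30.0
```

```bash
python3 -c "
from h import *; print(plan([.3931,.3465,.0295],-.0878),read_state()['position'])"
```

```text
{'mm': array([ -0.3,   1.9, 120.1]), 'norm': array([-0.0003,  0.0023,  0.1502]), 'rows': 3, 'rot': array([-0.0009, -0.0002, -0.0007]), 'mm_after_rot': array([ -0.2,   1.7, 120.1]), 'norm_after_rot': array([-0.0003,  0.0021,  0.1502])} [0.39270123 0.34481957 0.14963099]
```

Request:
apply_moves(
  rows=[
    {"xyz": [0,0.002,0.045],"rot": [0,0,0]},
    {"xyz": [0,0,0.045],"rot": [0,0,0]},
    {"xyz": [0,0,0.035],"rot": [0,0,0]},
    {"xyz": [0,0,0.015],"rot": [0,0,0]},
    {"xyz": [0,0,0.0102],"rot": [0,0,0]},
    {"xyz": [0,0,0],"rot": [0,0,0]},
    {"xyz": [0,0,0],"rot": [0,0,0]},
    {"xyz": [0,0,0],"rot": [0,0,0]},
  ],
)

```text
t: 23.0
position: [0.3935, 0.3485, 0.031]
tool_rot: [0.044, 0.999, 0.001, 0.001]
ft_force: [0.7, -0.6, -1.6]
opening: 0.0156
grasp_force: 30.0
```

Request:
apply_moves(
  rows=[
    {"xyz": [0,0,0],"rot": [0,0,0]},
    {"xyz": [0,0,0],"rot": [0,0,0]},
    {"xyz": [0,0,0],"rot": [0,0,0]},
    {"xyz": [0,0,0],"rot": [0,0,0]},
  ],
  jaw=-0.25,
)

```text
t: 23.4
position: [0.3928, 0.348, 0.0299]
tool_rot: [0.044, 0.999, 0.0, 0.0]
ft_force: [-0.2, -0.6, 0.4]
opening: 0.033
grasp_force: 0.0
```

Request:
apply_moves(
  rows=[
    {"xyz": [0,0,-0.02],"rot": [0,0,0]},
    {"xyz": [0,0,-0.04],"rot": [0,0,0]},
    {"xyz": [0,0,-0.045],"rot": [0,0,0]},
    {"xyz": [0,0,-0.045],"rot": [0,0,0]},
    {"xyz": [0,0,0],"rot": [0,0,-0.0635]},
    {"xyz": [0,0,0],"rot": [0,0,-0.0635]},
    {"xyz": [-0.0031,-0.0559,0],"rot": [0,0,0]},
    {"xyz": [-0.0031,-0.0559,0],"rot": [0,0,0]},
  ],
)

```text
t: 24.2
position: [0.4075, 0.2595, 0.1499]
tool_rot: [-0.057, 0.998, 0.0, 0.0]
ft_force: [1.4, -1.0, 0.1]
opening: 0.033
grasp_force: 0.0
```

Request:
apply_moves(
  rows=[
    {"xyz": [-0.0031,-0.0559,0],"rot": [0,0,0]},
    {"xyz": [-0.0031,-0.0559,0],"rot": [0,0,0]},
    {"xyz": [-0.0031,-0.0559,0],"rot": [0,0,0]},
    {"xyz": [-0.0031,-0.0559,0],"rot": [0,0,0]},
    {"xyz": [-0.0031,-0.0559,0],"rot": [0,0,0]},
    {"xyz": [-0.0031,-0.0559,0],"rot": [0,0,0]},
    {"xyz": [-0.0031,-0.0559,0],"rot": [0,0,0]},
    {"xyz": [-0.0031,-0.0559,0],"rot": [0,0,0]},
  ],
  jaw=0.3,
)

```text
t: 25.0
position: [0.4673, -0.0955, 0.15]
tool_rot: [-0.056, 0.998, 0.0, 0.0]
ft_force: [1.4, 0.7, -0.5]
opening: 0.0571
grasp_force: 0.0
```

Request:
apply_moves(
  rows=[
    {"xyz": [-0.0031,-0.0559,0],"rot": [0,0,0]},
    {"xyz": [0,0,0],"rot": [0,0,0]},
    {"xyz": [0,0,0],"rot": [0,0,0]},
    {"xyz": [0,0,0],"rot": [0,0,0]},
  ],
)

```text
t: 25.4
position: [0.4745, -0.1365, 0.1496]
tool_rot: [-0.057, 0.998, 0.0, -0.0]
ft_force: [-0.2, -0.3, 0.5]
opening: 0.0571
grasp_force: 0.0
```

```bash
python3 - <<'E'
from h import *
np.set_printoptions(precision=4,suppress=True)
lat(); print(plan([.4765,-.1395,.0245],.1143))
c=camera("top"); P=cloud(c); f=c["frame"].astype(int); r,g,b=f[...,0],f[...,1],f[...,2]
for ce,q,n in blobs((r>1.6*g)&(g>b)&(P[...,2]<.08)&(P[...,1]>.2),P,20):
    print("wedge",ce,np.nanmean(q,0),cv2.minAreaRect(q[:,:2].astype(np.float32)*1000),np.nanpercentile(q[:,2],[2,50,98]),n)
for ce,q,n in blobs((r>g+80)&(P[...,2]>.11)&(P[...,2]<.13),P,4): print("red",ce,np.median(q,0),n)
save(c,"top1.png")
E
```

```text
[ 0.4745 -0.1365  0.1496] [-0.2149 -0.2951  0.5285] lat -0.1896993507750057 fwd 0.4558511339524347
{'mm': array([ -1.7,  -3.3, 125.1]), 'norm': array([-0.0021, -0.0042,  0.1564]), 'rows': 3, 'rot': array([ 0.0006, -0.0002, -0.0006]), 'mm_after_rot': array([ -1.6,  -3.2, 125.1]), 'norm_after_rot': array([-0.002 , -0.004 ,  0.1564])}
wedge [128.3909 113.1879] [0.7569 0.5994 0.0684] ((756.44873046875, 599.1353149414062), (25.640338897705078, 186.9402618408203), 25.051715850830078) [0.0623 0.0687 0.074 ] 330
wedge [ 76.1    160.6667] [0.5985 0.7821 0.0391] ((598.4855346679688, 780.9097290039062), (9.405304908752441, 31.341388702392578), 35.39685821533203) [0.0032 0.0407 0.0675] 60
wedge [181.5878 216.4351] [0.4226 0.4038 0.0273] ((428.76904296875, 412.50244140625), (42.288665771484375, 130.16510009765625), 84.75723266601562) [0.0061 0.0189 0.0689] 393
wedge [198.6711 218.3714] [0.4179 0.346  0.0296] ((423.12860107421875, 348.0761413574219), (30.184892654418945, 130.2680206298828), 84.91403198242188) [0.0102 0.0189 0.0681] 377
red [279.75   147.8426] [0.6336 0.0817 0.1229] 108
red [411.1579 159.8421] [ 0.608  -0.3234  0.1188] 19
red [442.7143 165.5   ] [ 0.5933 -0.4229  0.1179] 14
red [413.7778 192.9444] [ 0.5049 -0.3318  0.1182] 18
red [447.25  191.375] [ 0.5135 -0.4346  0.1185] 16
red [424. 225.] [ 0.4079 -0.3625  0.1188] 21
```

Request:
apply_moves(
  rows=[
    {"xyz": [-0.002,-0.003,0.045],"rot": [0,0,0]},
    {"xyz": [0,0,0.045],"rot": [0,0,0]},
    {"xyz": [0,0,0.04],"rot": [0,0,0]},
    {"xyz": [0,0,0.017],"rot": [0,0,0]},
    {"xyz": [0,0,0.0094],"rot": [0,0,0]},
    {"xyz": [0,0,0],"rot": [0,0,0]},
    {"xyz": [0,0,0],"rot": [0,0,0]},
  ],
)

```text
t: 26.15
position: [0.4775, -0.1401, 0.0257]
tool_rot: [-0.056, 0.998, -0.0, 0.001]
ft_force: [0.9, 0.5, -0.3]
opening: 0.0575
grasp_force: 0.0
```

Request:
apply_moves(
  rows=[
    {"xyz": [0,0,0],"rot": [0,0,0]},
    {"xyz": [0,0,0],"rot": [0,0,0]},
    {"xyz": [0,0,0],"rot": [0,0,0]},
    {"xyz": [0,0,0],"rot": [0,0,0]},
    {"xyz": [0,0,0],"rot": [0,0,0]},
    {"xyz": [0,0,0],"rot": [0,0,0]},
    {"xyz": [0,0,0],"rot": [0,0,0]},
    {"xyz": [0,0,0],"rot": [0,0,0]},
  ],
  jaw=-1,
)

```text
t: 26.95
position: [0.4765, -0.14, 0.0247]
tool_rot: [-0.056, 0.998, 0.0, -0.0]
ft_force: [-0.3, -0.3, 2.2]
opening: 0.0156
grasp_force: 30.0
```

```bash
python3 -c "from h import *; lat()"
```

```text
[ 0.47654256 -0.14004691  0.0247011 ] [-0.25376418 -0.30663228  2.20033816] lat -0.19348337102834015 fwd 0.4574605227590863
```

Now at the gate middle. I'll shift +5.5 mm and draw, then check.

Request:
apply_moves(
  rows=[
    {"xyz": [0,0.0035,-0.0003],"rot": [0,0,0]},
    {"xyz": [0,0.0035,0],"rot": [0,0,0]},
    {"xyz": [0,0,0],"rot": [0,0,0]},
    {"xyz": [0,0,0],"rot": [0,0,0]},
  ],
)

```text
t: 27.35
position: [0.4758, -0.1344, 0.0248]
tool_rot: [-0.056, 0.998, 0.0, -0.0]
ft_force: [-0.4, 0.5, -1.4]
opening: 0.0157
grasp_force: 30.0
```

Request:
apply_moves(
  rows=[
    {"xyz": [0.0064,0,0],"rot": [0,0,0]},
    {"xyz": [0.0064,0,0],"rot": [0,0,0]},
    {"xyz": [0.0064,0,0],"rot": [0,0,0]},
    {"xyz": [0.0064,0,0],"rot": [0,0,0]},
    {"xyz": [0,0,0],"rot": [0,0,0]},
    {"xyz": [0,0,0],"rot": [0,0,0]},
  ],
)

```text
t: 27.95
position: [0.4556, -0.1369, 0.025]
tool_rot: [-0.056, 0.998, -0.0, 0.0]
ft_force: [0.2, -0.2, -1.3]
opening: 0.0157
grasp_force: 30.0
```

```bash
python3 -c "from h import *; lat()"
```

```text
[ 0.45561522 -0.13691939  0.0249657 ] [ 0.21603437 -0.17986869 -1.2826398 ] lat -0.18798947089046963 fwd 0.43702643949638675
```

Request:
apply_moves(
  rows=[
    {"xyz": [0,-0.0046,0],"rot": [0,0,0]},
    {"xyz": [0,-0.0046,0],"rot": [0,0,0]},
    {"xyz": [0,-0.0046,0],"rot": [0,0,0]},
    {"xyz": [0,0,0],"rot": [0,0,0]},
    {"xyz": [0,0,0],"rot": [0,0,0]},
  ],
)

```text
t: 28.45
position: [0.4568, -0.148, 0.0249]
tool_rot: [-0.056, 0.998, -0.0, 0.0]
ft_force: [-0.4, 0.9, -1.9]
opening: 0.0158
grasp_force: 30.0
```

Request:
apply_moves(
  rows=[
    {"xyz": [0.0063,0,0],"rot": [0,0,0]},
    {"xyz": [0.0063,0,0],"rot": [0,0,0]},
    {"xyz": [0.0062,0,0],"rot": [0,0,0]},
    {"xyz": [0.0062,0,0],"rot": [0,0,0]},
    {"xyz": [0,0,0],"rot": [0,0,0]},
    {"xyz": [0,0,0],"rot": [0,0,0]},
  ],
)

```text
t: 29.05
position: [0.4369, -0.1501, 0.0249]
tool_rot: [-0.056, 0.998, -0.0, 0.0]
ft_force: [-0.5, 0.7, -1.8]
opening: 0.0157
grasp_force: 30.0
```

```bash
python3 -c "from h import *; lat()"
```

```text
[ 0.43694643 -0.15009147  0.02494257] [-0.45142066  0.69196372 -1.82688306] lat -0.19894640426249496 fwd 0.416977165187407
```

Request:
apply_moves(
  rows=[
    {"xyz": [0,0.0046,0],"rot": [0,0,0]},
    {"xyz": [0,0.0046,0],"rot": [0,0,0]},
    {"xyz": [0,0.0046,0],"rot": [0,0,0]},
    {"xyz": [0,0,0],"rot": [0,0,0]},
    {"xyz": [0,0,0],"rot": [0,0,0]},
  ],
)

```text
t: 29.55
position: [0.4358, -0.1389, 0.0249]
tool_rot: [-0.056, 0.998, -0.0, 0.0]
ft_force: [0.7, 0.1, -1.0]
opening: 0.0161
grasp_force: 30.0
```

Request:
apply_moves(
  rows=[
    {"xyz": [0.0068,0,0],"rot": [0,0,0]},
    {"xyz": [0.0068,0,0],"rot": [0,0,0]},
    {"xyz": [0.0068,0,0],"rot": [0,0,0]},
    {"xyz": [0.0068,0,0],"rot": [0,0,0]},
    {"xyz": [0.0068,0,0],"rot": [0,0,0]},
    {"xyz": [0.003,0,0],"rot": [0,0,0]},
    {"xyz": [0,0,0],"rot": [0,0,0]},
    {"xyz": [0,0,0],"rot": [0,0,0]},
  ],
)

```text
t: 30.35
position: [0.4066, -0.1424, 0.0249]
tool_rot: [-0.056, 0.998, -0.0, 0.0]
ft_force: [0.0, 0.5, -1.0]
opening: 0.0159
grasp_force: 30.0
```

```bash
python3 -c "
from h import *; lat(); print(plan([.3880,.2888,.15],-.0878))"
```

```text
[ 0.40656369 -0.14236688  0.02494351] [ 0.02771174  0.51746255 -1.02941077] lat -0.18780702610233913 fwd 0.3876736827526714
{'mm': array([ -29.7,  430.5, -125.1]), 'norm': array([-0.0372,  0.5382, -0.1564]), 'rows': 9, 'rot': array([-0.    ,  0.0003,  0.1271]), 'mm_after_rot': array([  56.3,  427.9, -125.1]), 'norm_after_rot': array([ 0.0704,  0.5348, -0.1563])}
```

Request:
apply_moves(
  rows=[
    {"xyz": [0,0,-0.03],"rot": [0,0,0]},
    {"xyz": [0,0,-0.0425],"rot": [0,0,0]},
    {"xyz": [0,0,-0.0425],"rot": [0,0,0]},
    {"xyz": [0,0,-0.0414],"rot": [0,0,0]},
    {"xyz": [0,0,0],"rot": [0,0,0.0635]},
    {"xyz": [0,0,0],"rot": [0,0,0.0635]},
    {"xyz": [0.0078,0.0594,0],"rot": [0,0,0]},
    {"xyz": [0.0078,0.0594,0],"rot": [0,0,0]},
  ],
)

```text
t: 31.15
position: [0.4025, -0.0463, 0.1503]
tool_rot: [0.046, 0.999, -0.0, 0.001]
ft_force: [0.8, -0.5, -1.9]
opening: 0.0159
grasp_force: 30.0
```

Request:
apply_moves(
  rows=[
    {"xyz": [0.0078,0.0594,0],"rot": [0,0,0]},
    {"xyz": [0.0078,0.0594,0],"rot": [0,0,0]},
    {"xyz": [0.0078,0.0594,0],"rot": [0,0,0]},
    {"xyz": [0.0078,0.0594,0],"rot": [0,0,0]},
    {"xyz": [0.0078,0.0594,0],"rot": [0,0,0]},
    {"xyz": [0.0078,0.0594,0],"rot": [0,0,0]},
    {"xyz": [0.0078,0.0594,0],"rot": [0,0,0]},
  ],
)

```text
t: 31.85
position: [0.3874, 0.2908, 0.1501]
tool_rot: [0.044, 0.999, 0.0, 0.0]
ft_force: [1.3, -0.7, -1.5]
opening: 0.0156
grasp_force: 30.0
```

Request:
apply_moves(
  rows=[
    {"xyz": [0,0,0],"rot": [0,0,0]},
    {"xyz": [0,0,0],"rot": [0,0,0]},
    {"xyz": [0,0,0],"rot": [0,0,0]},
  ],
)

```text
t: 32.15
position: [0.3879, 0.2872, 0.1498]
tool_rot: [0.044, 0.999, -0.001, -0.0]
ft_force: [-0.1, -0.4, -1.6]
opening: 0.0157
grasp_force: 30.0
```

```bash
python3 -c "
from h import *; lat(); print(plan([.3880,.2888,.0295],-.0878))"
```

```text
[0.38785879 0.28717223 0.14977562] [-0.11801614 -0.35896173 -1.64632917] lat 0.2410625983045378 fwd 0.41808031970279447
{'mm': array([ -0. ,   1.8, 120.3]), 'norm': array([-0.    ,  0.0022,  0.1503]), 'rows': 3, 'rot': array([-0.0008, -0.0002, -0.0008]), 'mm_after_rot': array([  0. ,   1.6, 120.3]), 'norm_after_rot': array([0.    , 0.002 , 0.1503])}
```

Request:
apply_moves(
  rows=[
    {"xyz": [0,0.002,0.045],"rot": [0,0,0]},
    {"xyz": [0,0,0.045],"rot": [0,0,0]},
    {"xyz": [0,0,0.035],"rot": [0,0,0]},
    {"xyz": [0,0,0.015],"rot": [0,0,0]},
    {"xyz": [0,0,0.0102],"rot": [0,0,0]},
    {"xyz": [0,0,0],"rot": [0,0,0]},
    {"xyz": [0,0,0],"rot": [0,0,0]},
    {"xyz": [0,0,0],"rot": [0,0,0]},
  ],
)

```text
t: 32.95
position: [0.3886, 0.2906, 0.0309]
tool_rot: [0.044, 0.999, 0.001, 0.001]
ft_force: [-0.3, -0.6, -2.1]
opening: 0.0159
grasp_force: 30.0
```

Request:
apply_moves(
  rows=[
    {"xyz": [0,0,0],"rot": [0,0,0]},
    {"xyz": [0,0,0],"rot": [0,0,0]},
    {"xyz": [0,0,0],"rot": [0,0,0]},
    {"xyz": [0,0,0],"rot": [0,0,0]},
  ],
  jaw=-0.25,
)

```text
t: 33.35
position: [0.388, 0.2903, 0.03]
tool_rot: [0.044, 0.999, 0.0, 0.0]
ft_force: [0.2, -0.4, -0.2]
opening: 0.033
grasp_force: 0.0
```

Request:
apply_moves(
  rows=[
    {"xyz": [0,0,-0.02],"rot": [0,0,0]},
    {"xyz": [0,0,-0.05],"rot": [0,0,0]},
    {"xyz": [0,0,-0.06],"rot": [0,0,0]},
    {"xyz": [0,0,-0.06],"rot": [0,0,0]},
    {"xyz": [0,0,-0.06],"rot": [0,0,0]},
    {"xyz": [0,0,-0.06],"rot": [0,0,0]},
    {"xyz": [0,0,-0.03],"rot": [0,0,-0.0635]},
    {"xyz": [0,0,0],"rot": [0,0,-0.0635]},
  ],
)

```text
t: 34.15
position: [0.3896, 0.2916, 0.306]
tool_rot: [-0.058, 0.998, 0.002, 0.003]
ft_force: [0.7, 0.4, -0.9]
opening: 0.0333
grasp_force: 0.0
```

Request:
apply_moves(
  rows=[
    {"xyz": [0.0027,-0.0562,0],"rot": [0,0,0]},
    {"xyz": [0.0027,-0.0562,0],"rot": [0,0,0]},
    {"xyz": [0.0027,-0.0562,0],"rot": [0,0,0]},
    {"xyz": [0.0027,-0.0562,0],"rot": [0,0,0]},
    {"xyz": [0.0027,-0.0562,0],"rot": [0,0,0]},
    {"xyz": [0.0027,-0.0562,0],"rot": [0,0,0]},
    {"xyz": [0.0027,-0.0562,0],"rot": [0,0,0]},
  ],
  jaw=0.15,
)

```text
t: 34.85
position: [0.4076, -0.026, 0.302]
tool_rot: [-0.056, 0.998, 0.0, 0.0]
ft_force: [0.0, -0.3, -0.3]
opening: 0.0506
grasp_force: 0.0
```

Request:
apply_moves(
  rows=[
    {"xyz": [0.0027,-0.0562,0],"rot": [0,0,0]},
    {"xyz": [0.0027,-0.0562,0],"rot": [0,0,0]},
    {"xyz": [0.0027,-0.0562,0],"rot": [0,0,0]},
    {"xyz": [0.0027,-0.0562,0],"rot": [0,0,0]},
    {"xyz": [0.0027,-0.0562,0],"rot": [0,0,0]},
    {"xyz": [0.0027,-0.0562,0],"rot": [0,0,0]},
    {"xyz": [0.0027,-0.0562,0],"rot": [0,0,0]},
  ],
)

```text
t: 35.55
position: [0.4279, -0.3403, 0.3018]
tool_rot: [-0.056, 0.998, 0.0, 0.0]
ft_force: [1.7, 0.1, -0.2]
opening: 0.0503
grasp_force: 0.0
```

Request:
apply_moves(
  rows=[
    {"xyz": [0,0,0],"rot": [0,0,0]},
    {"xyz": [0,0,0],"rot": [0,0,0]},
    {"xyz": [0,0,0],"rot": [0,0,0]},
  ],
)

```text
t: 35.85
position: [0.4282, -0.3374, 0.3016]
tool_rot: [-0.056, 0.998, 0.001, -0.0]
ft_force: [-0.2, 0.6, -0.7]
opening: 0.0508
grasp_force: 0.0
```

```bash
cat >> h.py <<'E'
def bulbs(name,y0=-1,y1=1):
    c=camera(name); P=cloud(c); f=c["frame"].astype(int); r,g,b=f[...,0],f[...,1],f[...,2]
    for ce,q,n in blobs((r>1.8*g)&(r>1.8*b)&(r>60)&(P[...,2]>.09)&(P[...,2]<.23)&(P[...,1]<y1)&(P[...,1]>y0),P,8):
        zt=np.percentile(q[:,2],95); t=q[q[:,2]>zt-.006]; print(name,"red",np.round(ce),"n",n,"topz %.3f"%zt,"c",np.round(t.mean(0),4))
    return c,P
E
python3 - <<'E'
from h import *
np.set_printoptions(precision=4,suppress=True)
lat(); c,P=bulbs("wrist"); save(c,"w4.png"); bulbs("top",-.6,.2)
for d in pinpoint("wrist","bottle1_cap")[:6]: print(d["conf"],d["uv"],at_z(c,d["uv"],.081))
for d in pinpoint("wrist","bottle2_cap")[:3]: print("amber",d["conf"],d["uv"],at_z(c,d["uv"],.081))
E
```

```text
[ 0.4282 -0.3374  0.3016] [-0.1894  0.5565 -0.6958] lat -0.3840774547544602 fwd 0.3869609821371699
wrist red [302. 148.] n 215 topz 0.121 c [ 0.4044 -0.3654  0.1192]
wrist red [224. 238.] n 225 topz 0.120 c [ 0.5083 -0.4382  0.1189]
wrist red [322. 242.] n 205 topz 0.121 c [ 0.5004 -0.3357  0.1189]
top red [280. 148.] n 121 topz 0.127 c [0.6332 0.0815 0.1237]
top red [411. 160.] n 21 topz 0.123 c [ 0.6081 -0.3218  0.1202]
top red [442. 166.] n 20 topz 0.122 c [ 0.5919 -0.4203  0.1196]
top red [414. 193.] n 17 topz 0.124 c [ 0.5058 -0.3318  0.1216]
0.95 [231.2, 225.4] [ 0.5071 -0.4395  0.081 ]
0.88 [319.8, 230.9] [ 0.5024 -0.3382  0.081 ]
amber 0.6 [304.8, 144.8] [ 0.4063 -0.3645  0.081 ]
```

View pics/w4.png

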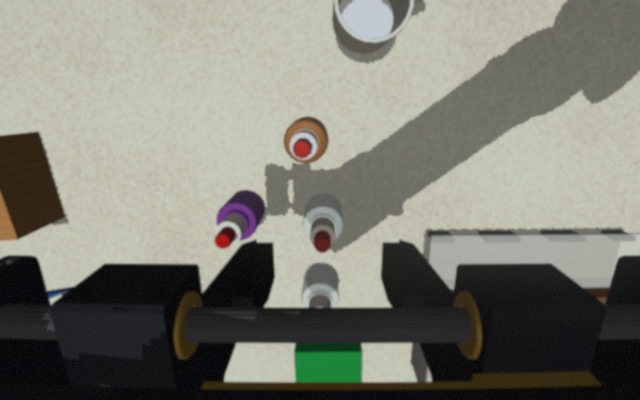

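The wrist view shows the amber bottle at (302,148), clear bottle B at (322,242), clear bottle A at (320,300) partly behind the gripper, and a purple one at (224,238), which is excluded. I'll take the amber bottle first.

```bash
python3 -c "
from h import *; print(plan([.4060,-.3640,.067],.1143))"
```

```text
{'mm': array([ 25.5, -23.8, 235. ]), 'norm': array([ 0.0319, -0.0298,  0.2937]), 'rows': 5, 'rot': array([ 0.0003,  0.0004, -0.0005]), 'mm_after_rot': array([ 25.4, -23.7, 235. ]), 'norm_after_rot': array([ 0.0317, -0.0296,  0.2937])}
```

Request:
apply_moves(
  rows=[
    {"xyz": [0.0318,-0.0297,0],"rot": [0,0,0]},
    {"xyz": [0,0,0.055],"rot": [0,0,0]},
    {"xyz": [0,0,0.055],"rot": [0,0,0]},
    {"xyz": [0,0,0.055],"rot": [0,0,0]},
    {"xyz": [0,0,0.055],"rot": [0,0,0]},
    {"xyz": [0,0,0.045],"rot": [0,0,0]},
    {"xyz": [0,0,0.0287],"rot": [0,0,0]},
    {"xyz": [0,0,0],"rot": [0,0,0]},
  ],
)

```text
t: 36.85
position: [0.4047, -0.3637, 0.0648]
tool_rot: [-0.056, 0.998, 0.001, -0.001]
ft_force: [-0.8, -0.4, -0.0]
opening: 0.0504
grasp_force: 0.0
```

Request:
apply_moves(
  rows=[
    {"xyz": [0,0,0],"rot": [0,0,0]},
    {"xyz": [0,0,0],"rot": [0,0,0]},
    {"xyz": [0,0,0],"rot": [0,0,0]},
    {"xyz": [0,0,0],"rot": [0,0,0]},
    {"xyz": [0,0,0],"rot": [0,0,0]},
    {"xyz": [0,0,0],"rot": [0,0,0]},
    {"xyz": [0,0,0],"rot": [0,0,0]},
  ],
  jaw=-1,
)

```text
t: 37.55
position: [0.4063, -0.3653, 0.0682]
tool_rot: [-0.056, 0.998, -0.0, 0.001]
ft_force: [-0.6, 1.9, 7.2]
opening: 0.0272
grasp_force: 30.0
```

Request:
apply_moves(
  rows=[
    {"xyz": [0,0,-0.02],"rot": [0,0,0]},
    {"xyz": [0,0,-0.05],"rot": [0,0,0]},
    {"xyz": [0,0,-0.06],"rot": [0,0,0]},
    {"xyz": [0,0,-0.06],"rot": [0,0,0]},
    {"xyz": [0,0,0],"rot": [0,0,0]},
  ],
)

```text
t: 38.05
position: [0.408, -0.368, 0.2252]
tool_rot: [-0.056, 0.998, -0.003, 0.005]
ft_force: [-0.8, -0.8, -1.3]
opening: 0.0272
grasp_force: 30.0
```

```bash
cat >> h.py <<'E'
SY=.1143; SX=np.array([np.cos(SY),np.sin(SY)]); SN=np.array([-np.sin(SY),np.cos(SY)])
PLAT=.6415*SX-.143*SN
E
python3 -c "
from h import *; lat(); print(PLAT); print(plan([*(PLAT+.062*SN),.22],SY)); bulbs('side')"
```

```text
[ 0.40801456 -0.36800058  0.2251878 ] [-0.81012468 -0.76975464 -1.29162526] lat -0.4121339132390066 fwd 0.3633812700284977
[ 0.65362346 -0.06890301]
{'mm': array([-277.1,  332. ,    5.2]), 'norm': array([-0.3463,  0.415 ,  0.0064]), 'rows': 9, 'rot': array([-0.0046,  0.0055, -0.002 ]), 'mm_after_rot': array([-278.1,  331.1,    5.2]), 'norm_after_rot': array([-0.3476,  0.4139,  0.0065])}
side red [ 95. 164.] n 18 topz 0.106 c [0.0474 0.672  0.1042]
side red [331. 167.] n 57 topz 0.125 c [0.6273 0.075  0.1228]
side red [ 65. 170.] n 23 topz 0.106 c [-0.0507  0.6944  0.1039]
side red [ 80. 175.] n 24 topz 0.106 c [-0.0209  0.6161  0.1044]
side red [428. 221.] n 44 topz 0.120 c [ 0.6027 -0.3282  0.1184]
side red [409. 237.] n 13 topz 0.185 c [ 0.4192 -0.3893  0.1841]
side red [456. 238.] n 54 topz 0.120 c [ 0.5889 -0.4264  0.1178]
side red [443. 253.] n 55 topz 0.120 c [ 0.5079 -0.4396  0.1181]
```

Request:
apply_moves(
  rows=[
    {"xyz": [-0.0348,0.0414,0],"rot": [0,0,0]},
    {"xyz": [-0.0348,0.0414,0],"rot": [0,0,0]},
    {"xyz": [-0.0348,0.0414,0],"rot": [0,0,0]},
    {"xyz": [-0.0348,0.0414,0],"rot": [0,0,0]},
    {"xyz": [-0.0348,0.0414,0],"rot": [0,0,0]},
    {"xyz": [-0.0348,0.0414,0],"rot": [0,0,0]},
    {"xyz": [-0.0348,0.0414,0],"rot": [0,0,0]},
    {"xyz": [-0.0348,0.0414,0],"rot": [0,0,0]},
  ],
)

```text
t: 38.9
position: [0.5968, -0.075, 0.2171]
tool_rot: [-0.056, 0.998, 0.0, -0.001]
ft_force: [-0.3, 0.0, -1.6]
opening: 0.0273
grasp_force: 30.0
```

Request:
apply_moves(
  rows=[
    {"xyz": [-0.0348,0.0414,0],"rot": [0,0,0]},
    {"xyz": [-0.0348,0.0414,0],"rot": [0,0,0]},
    {"xyz": [0,0,0],"rot": [0,0,0]},
    {"xyz": [0,0,0],"rot": [0,0,0]},
    {"xyz": [0,0,0],"rot": [0,0,0]},
  ],
)

```text
t: 39.4
position: [0.6439, -0.0066, 0.2177]
tool_rot: [-0.055, 0.998, -0.0, -0.001]
ft_force: [-0.3, -0.6, -1.9]
opening: 0.0274
grasp_force: 30.0
```

```bash
python3 -c "
from h import *; lat(); print(plan([*(PLAT+.062*SN),.165],SY))
c=camera('wrist'); save(c,'w5.png')"
```

```text
[ 0.64391123 -0.00659451  0.21772595] [-0.25122834 -0.61536989 -1.85991789] lat -0.07999038185067835 fwd 0.6389575051960447
{'mm': array([-2.7, -1. , 52.7]), 'norm': array([-0.0033, -0.0012,  0.0659]), 'rows': 2, 'rot': array([-0.0005, -0.0016, -0.0027]), 'mm_after_rot': array([-2.5, -1. , 52.7]), 'norm_after_rot': array([-0.0032, -0.0013,  0.0659])}
```

View pics/w5.png

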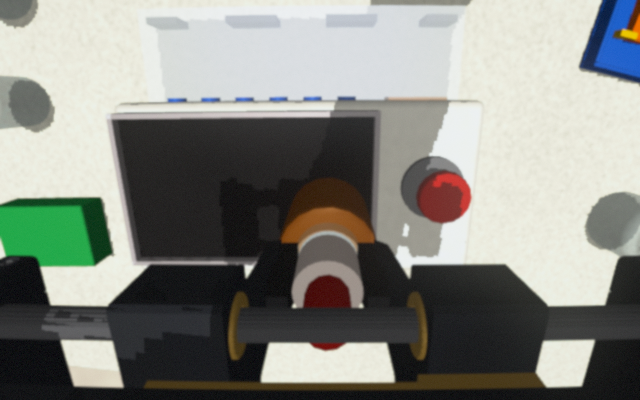

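The bottle hangs upright over the plunger-side half of the platform (platform columns 120–375, rows 118–262). I'll lower it and release.

Request:
apply_moves(
  rows=[
    {"xyz": [-0.0033,-0.0012,0.03],"rot": [0,0,0]},
    {"xyz": [0,0,0.02],"rot": [0,0,0]},
    {"xyz": [0,0,0.01],"rot": [0,0,0]},
    {"xyz": [0,0,0.003],"rot": [0,0,0]},
    {"xyz": [0,0,0],"rot": [0,0,0]},
    {"xyz": [0,0,0],"rot": [0,0,0]},
    {"xyz": [0,0,0],"rot": [0,0,0]},
  ],
)

```text
t: 40.15
position: [0.6484, -0.0056, 0.1693]
tool_rot: [-0.056, 0.998, 0.0, 0.001]
ft_force: [-0.7, 0.1, -1.9]
opening: 0.0272
grasp_force: 30.0
```

Request:
apply_moves(
  rows=[
    {"xyz": [0,0,0.0013],"rot": [0,0,0]},
    {"xyz": [0,0,0],"rot": [0,0,0]},
    {"xyz": [0,0,0],"rot": [0,0,0]},
  ],
)

```text
t: 40.45
position: [0.648, -0.0056, 0.1676]
tool_rot: [-0.056, 0.998, 0.0, 0.0]
ft_force: [0.3, 0.9, -2.0]
opening: 0.027
grasp_force: 30.0
```

```bash
python3 -c "from h import *; lat()"
```

```text
[ 0.6479768  -0.0055965   0.16756973] [ 0.29984701  0.85616062 -2.03854762] lat -0.07946256836743161 fwd 0.6431103793709292
```

Request:
apply_moves(
  rows=[
    {"xyz": [0,0,0.0012],"rot": [0,0,0]},
    {"xyz": [0,0,0],"rot": [0,0,0]},
    {"xyz": [0,0,0],"rot": [0,0,0]},
  ],
)

```text
t: 40.75
position: [0.6479, -0.0056, 0.1665]
tool_rot: [-0.056, 0.998, -0.0, -0.0]
ft_force: [0.3, 0.4, -1.5]
opening: 0.0268
grasp_force: 30.0
```

Request:
apply_moves(
  rows=[
    {"xyz": [0,0,0.0012],"rot": [0,0,0]},
    {"xyz": [0,0,0],"rot": [0,0,0]},
    {"xyz": [0,0,0],"rot": [0,0,0]},
  ],
)

```text
t: 41.05
position: [0.6479, -0.0056, 0.1655]
tool_rot: [-0.056, 0.998, -0.0, -0.0]
ft_force: [0.5, -0.3, -1.9]
opening: 0.0274
grasp_force: 30.0
```

Request:
apply_moves(
  rows=[
    {"xyz": [0,0,0.0012],"rot": [0,0,0]},
    {"xyz": [0,0,0],"rot": [0,0,0]},
    {"xyz": [0,0,0],"rot": [0,0,0]},
  ],
)

```text
t: 41.35
position: [0.6483, -0.0055, 0.1653]
tool_rot: [-0.056, 0.998, 0.0, 0.0]
ft_force: [-1.9, 0.5, 5.1]
opening: 0.0271
grasp_force: 30.0
```

Request:
apply_moves(
  rows=[
    {"xyz": [0,0,-0.0006],"rot": [0,0,0]},
    {"xyz": [0,0,0],"rot": [0,0,0]},
    {"xyz": [0,0,0],"rot": [0,0,0]},
    {"xyz": [0,0,0],"rot": [0,0,0]},
    {"xyz": [0,0,0],"rot": [0,0,0]},
  ],
  jaw=0.05,
)

```text
t: 41.85
position: [0.6479, -0.0057, 0.1649]
tool_rot: [-0.056, 0.998, -0.0, -0.0]
ft_force: [-0.2, 0.0, 0.3]
opening: 0.046
grasp_force: 0.0
```

Request:
apply_moves(
  rows=[
    {"xyz": [0,0,-0.015],"rot": [0,0,0]},
    {"xyz": [0,0,-0.03],"rot": [0,0,0]},
    {"xyz": [0,0,-0.04],"rot": [0,0,0]},
    {"xyz": [0,0,-0.04],"rot": [0,0,0]},
    {"xyz": [0,0,-0.043],"rot": [0,0,0]},
  ],
)

```text
t: 42.35
position: [0.6477, -0.0058, 0.3015]
tool_rot: [-0.056, 0.998, -0.0, 0.0]
ft_force: [0.3, -0.3, -0.5]
opening: 0.0463
grasp_force: 0.0
```

Request:
apply_moves(
  rows=[
    {"xyz": [0.0334,-0.0472,0],"rot": [0,0,0]},
    {"xyz": [0.0334,-0.0472,0],"rot": [0,0,0]},
    {"xyz": [0.0334,-0.0472,0],"rot": [0,0,0]},
    {"xyz": [0.0334,-0.0472,0],"rot": [0,0,0]},
    {"xyz": [0.0334,-0.0472,0],"rot": [0,0,0]},
    {"xyz": [0.0334,-0.0472,0],"rot": [0,0,0]},
    {"xyz": [0.0334,-0.0472,0],"rot": [0,0,0]},
    {"xyz": [0.0334,-0.0472,0],"rot": [0,0,0]},
  ],
  jaw=0.15,
)

```text
t: 43.15
position: [0.4681, -0.3313, 0.3006]
tool_rot: [-0.056, 0.998, -0.0, 0.001]
ft_force: [0.8, -0.6, 1.0]
opening: 0.0508
grasp_force: 0.0
```

Request:
apply_moves(
  rows=[
    {"xyz": [0,0,0],"rot": [0,0,0]},
    {"xyz": [0,0,0],"rot": [0,0,0]},
    {"xyz": [0,0,0],"rot": [0,0,0]},
  ],
)

```text
t: 43.45
position: [0.4701, -0.3285, 0.2998]
tool_rot: [-0.057, 0.998, 0.0, 0.0]
ft_force: [0.1, 0.2, -0.2]
opening: 0.0505
grasp_force: 0.0
```

```bash
python3 -c "
from h import *; lat(); bulbs('wrist'); bulbs('side',-.7,.2); bulbs('top',-.7,.2)
print(plan([.5015,-.3355,.0695],SY))"
```

```text
[ 0.4701197  -0.32848804  0.2997907 ] [ 0.08639746  0.19439685 -0.16429389] lat -0.3799623690753765 fwd 0.4295876205875991
wrist red [216. 200.] n 253 topz 0.120 c [ 0.5088 -0.438   0.1188]
wrist red [318. 205.] n 193 topz 0.121 c [ 0.501  -0.3355  0.1191]
wrist red [315. 292.] n 232 topz 0.121 c [ 0.6033 -0.3279  0.1191]
side red [354. 149.] n 28 topz 0.218 c [ 0.6423 -0.0083  0.2163]
side red [331. 167.] n 57 topz 0.125 c [0.6281 0.0758 0.1227]
side red [428. 221.] n 43 topz 0.121 c [ 0.6033 -0.3287  0.1182]
side red [408. 237.] n 44 topz 0.120 c [ 0.4997 -0.3361  0.1184]
side red [456. 238.] n 54 topz 0.120 c [ 0.5891 -0.4261  0.1179]
side red [443. 253.] n 54 topz 0.120 c [ 0.5078 -0.4397  0.1181]
top red [306. 135.] n 30 topz 0.221 c [ 0.6494 -0.0039  0.218 ]
top red [308. 143.] n 54 topz 0.163 c [ 0.6413 -0.0067  0.1604]
top red [280. 148.] n 121 topz 0.127 c [0.6328 0.0804 0.124 ]
top red [411. 160.] n 21 topz 0.123 c [ 0.6083 -0.3224  0.1207]
{'mm': array([-30.2, -10.9, 230. ]), 'norm': array([-0.0377, -0.0136,  0.2875]), 'rows': 5, 'rot': array([0.0003, 0.0002, 0.    ]), 'mm_after_rot': array([-30.3, -10.8, 230. ]), 'norm_after_rot': array([-0.0378, -0.0134,  0.2875])}
```

The amber bottle stands with its bulb top at 0.217. Clear bottle B next.

Request:
apply_moves(
  rows=[
    {"xyz": [-0.0393,-0.013,0],"rot": [0,0,0]},
    {"xyz": [0,0,0.055],"rot": [0,0,0]},
    {"xyz": [0,0,0.055],"rot": [0,0,0]},
    {"xyz": [0,0,0.055],"rot": [0,0,0]},
    {"xyz": [0,0,0.055],"rot": [0,0,0]},
    {"xyz": [0,0,0.04],"rot": [0,0,0]},
    {"xyz": [0,0,0.02],"rot": [0,0,0]},
    {"xyz": [0,0,0.0075],"rot": [0,0,0]},
  ],
)

```text
t: 44.4
position: [0.5014, -0.3355, 0.0681]
tool_rot: [-0.056, 0.998, 0.001, -0.001]
ft_force: [0.0, 0.3, 0.7]
opening: 0.0508
grasp_force: 0.0
```

Request:
apply_moves(
  rows=[
    {"xyz": [0,0,0],"rot": [0,0,0]},
    {"xyz": [0,0,0],"rot": [0,0,0]},
    {"xyz": [0,0,0],"rot": [0,0,0]},
    {"xyz": [0,0,0],"rot": [0,0,0]},
    {"xyz": [0,0,0],"rot": [0,0,0]},
    {"xyz": [0,0,0],"rot": [0,0,0]},
    {"xyz": [0,0,0],"rot": [0,0,0]},
    {"xyz": [0,0,0],"rot": [0,0,0]},
  ],
  jaw=-1,
)

```text
t: 45.2
position: [0.5027, -0.3369, 0.0709]
tool_rot: [-0.056, 0.998, -0.0, 0.001]
ft_force: [-0.6, 1.2, 6.9]
opening: 0.0272
grasp_force: 29.8
```

Request:
apply_moves(
  rows=[
    {"xyz": [0,0,-0.02],"rot": [0,0,0]},
    {"xyz": [0,0,-0.05],"rot": [0,0,0]},
    {"xyz": [0,0,-0.06],"rot": [0,0,0]},
    {"xyz": [0,0,-0.06],"rot": [0,0,0]},
    {"xyz": [0,0,0],"rot": [0,0,0]},
    {"xyz": [0,0,0],"rot": [0,0,0]},
    {"xyz": [0,0,0],"rot": [0,0,0]},
  ],
)

```text
t: 45.9
position: [0.5008, -0.3357, 0.2205]
tool_rot: [-0.056, 0.998, 0.001, -0.001]
ft_force: [0.1, 0.2, -2.4]
opening: 0.0271
grasp_force: 29.9
```

```bash
python3 -c "
from h import *; lat(); print(plan([*PLAT,.22],SY))"
```

```text
[ 0.50080341 -0.33574501  0.22054621] [ 0.09770346  0.23100558 -2.40648401] lat -0.39067150117152205 fwd 0.4592434486130812
{'mm': array([-181.6,  248.1,    0.6]), 'norm': array([-0.227 ,  0.3102,  0.0008]), 'rows': 7, 'rot': array([ 0.0009, -0.001 , -0.0016]), 'mm_after_rot': array([-182.3,  247.7,    0.5]), 'norm_after_rot': array([-0.2278,  0.3096,  0.0007])}
```

Request:
apply_moves(
  rows=[
    {"xyz": [-0.0325,0.0442,0],"rot": [0,0,0]},
    {"xyz": [-0.0325,0.0442,0],"rot": [0,0,0]},
    {"xyz": [-0.0325,0.0442,0],"rot": [0,0,0]},
    {"xyz": [-0.0325,0.0442,0],"rot": [0,0,0]},
    {"xyz": [-0.0325,0.0442,0],"rot": [0,0,0]},
    {"xyz": [-0.0325,0.0442,0],"rot": [0,0,0]},
    {"xyz": [-0.03,0.0442,0],"rot": [0,0,0]},
  ],
)

```text
t: 46.6
position: [0.6525, -0.0685, 0.2194]
tool_rot: [-0.056, 0.998, 0.0, -0.002]
ft_force: [0.1, -1.2, -1.8]
opening: 0.0271
grasp_force: 29.9
```

Request:
apply_moves(
  rows=[
    {"xyz": [0,0,0],"rot": [0,0,0]},
    {"xyz": [0,0,0],"rot": [0,0,0]},
    {"xyz": [0,0,0],"rot": [0,0,0]},
  ],
)

```text
t: 46.9
position: [0.6516, -0.0722, 0.2203]
tool_rot: [-0.055, 0.998, -0.001, -0.001]
ft_force: [0.5, -0.7, -1.8]
opening: 0.0272
grasp_force: 29.9
```

```bash
python3 -c "
from h import *; lat(); print(plan([*PLAT,.169],SY))"
```

```text
[ 0.65156237 -0.07224729  0.22033758] [ 0.49535835 -0.65639352 -1.75122417] lat -0.14608738754735104 fwd 0.6390709438498324
{'mm': array([-2.6,  3.1, 51.3]), 'norm': array([-0.0032,  0.0039,  0.0642]), 'rows': 2, 'rot': array([-0.0006, -0.0017, -0.003 ]), 'mm_after_rot': array([-2.4,  3.1, 51.3]), 'norm_after_rot': array([-0.003 ,  0.0039,  0.0642])}
```

Request:
apply_moves(
  rows=[
    {"xyz": [-0.003,0.002,0.03],"rot": [0,0,0]},
    {"xyz": [0,0,0.02],"rot": [0,0,0]},
    {"xyz": [0,0,0.01],"rot": [0,0,0]},
    {"xyz": [0,0,0.0035],"rot": [0,0,0]},
    {"xyz": [0,0,0],"rot": [0,0,0]},
    {"xyz": [0,0,0],"rot": [0,0,0]},
    {"xyz": [0,0,0],"rot": [0,0,0]},
  ],
)

```text
t: 47.6
position: [0.6555, -0.0687, 0.1715]
tool_rot: [-0.056, 0.998, -0.0, 0.001]
ft_force: [0.2, -0.1, -1.8]
opening: 0.0274
grasp_force: 29.9
```

Request:
apply_moves(
  rows=[
    {"xyz": [0,0,0.0008],"rot": [0,0,0]},
    {"xyz": [0,0,0],"rot": [0,0,0]},
    {"xyz": [0,0,0],"rot": [0,0,0]},
  ],
)

```text
t: 47.9
position: [0.6551, -0.0685, 0.1701]
tool_rot: [-0.056, 0.998, -0.0, 0.0]
ft_force: [-0.6, 0.9, -1.4]
opening: 0.0271
grasp_force: 29.9
```

Request:
apply_moves(
  rows=[
    {"xyz": [0,0,0.0015],"rot": [0,0,0]},
    {"xyz": [0,0,0],"rot": [0,0,0]},
    {"xyz": [0,0,0],"rot": [0,0,0]},
  ],
)

```text
t: 48.2
position: [0.655, -0.0686, 0.1687]
tool_rot: [-0.056, 0.998, -0.0, -0.0]
ft_force: [0.1, 0.1, -0.9]
opening: 0.0277
grasp_force: 29.9
```

Request:
apply_moves(
  rows=[
    {"xyz": [0,0,0.0012],"rot": [0,0,0]},
    {"xyz": [0,0,0],"rot": [0,0,0]},
    {"xyz": [0,0,0],"rot": [0,0,0]},
  ],
)

```text
t: 48.5
position: [0.6552, -0.0686, 0.168]
tool_rot: [-0.056, 0.998, 0.0, 0.0]
ft_force: [0.1, 0.5, 0.9]
opening: 0.0275
grasp_force: 29.8
```

Request:
apply_moves(
  rows=[
    {"xyz": [0,0,0.0008],"rot": [0,0,0]},
    {"xyz": [0,0,0],"rot": [0,0,0]},
    {"xyz": [0,0,0],"rot": [0,0,0]},
  ],
)

```text
t: 48.8
position: [0.6556, -0.0684, 0.168]
tool_rot: [-0.056, 0.998, 0.0, 0.001]
ft_force: [-1.7, 1.1, 5.2]
opening: 0.0272
grasp_force: 29.8
```

Request:
apply_moves(
  rows=[
    {"xyz": [0,0,-0.001],"rot": [0,0,0]},
    {"xyz": [0,0,0],"rot": [0,0,0]},
    {"xyz": [0,0,0],"rot": [0,0,0]},
    {"xyz": [0,0,0],"rot": [0,0,0]},
    {"xyz": [0,0,0],"rot": [0,0,0]},
  ],
  jaw=0.0,
)

```text
t: 49.3
position: [0.655, -0.0687, 0.1678]
tool_rot: [-0.056, 0.998, -0.0, -0.0]
ft_force: [0.4, -0.2, 0.5]
opening: 0.0438
grasp_force: 0.0
```

Request:
apply_moves(
  rows=[
    {"xyz": [0,0,-0.015],"rot": [0,0,0]},
    {"xyz": [0,0,-0.03],"rot": [0,0,0]},
    {"xyz": [0,0,-0.04],"rot": [0,0,0]},
    {"xyz": [0,0,-0.04],"rot": [0,0,0]},
    {"xyz": [0,0,-0.04],"rot": [0,0,0]},
  ],
)

```text
t: 49.8
position: [0.655, -0.0688, 0.3023]
tool_rot: [-0.056, 0.998, -0.0, 0.0]
ft_force: [0.8, 0.5, -0.2]
opening: 0.0442
grasp_force: 0.0
```

Request:
apply_moves(
  rows=[
    {"xyz": [0.0256,-0.0498,0],"rot": [0,0,0]},
    {"xyz": [0.0256,-0.0498,0],"rot": [0,0,0]},
    {"xyz": [0.0256,-0.0498,0],"rot": [0,0,0]},
    {"xyz": [0.0256,-0.0498,0],"rot": [0,0,0]},
    {"xyz": [0.0256,-0.0498,0],"rot": [0,0,0]},
    {"xyz": [0.0256,-0.0498,0],"rot": [0,0,0]},
    {"xyz": [0,0,0],"rot": [0,0,0]},
    {"xyz": [0,0,0],"rot": [0,0,0]},
  ],
  jaw=0.15,
)

```text
t: 50.6
position: [0.559, -0.3211, 0.3009]
tool_rot: [-0.054, 0.999, -0.0, 0.0]
ft_force: [-0.2, 0.1, -0.2]
opening: 0.0506
grasp_force: 0.0
```

Request:
apply_moves(
  rows=[
    {"xyz": [0,0,0],"rot": [0,0,0]},
    {"xyz": [0,0,0],"rot": [0,0,0]},
  ],
)

```text
t: 50.8
position: [0.5607, -0.318, 0.3001]
tool_rot: [-0.057, 0.998, 0.0, 0.0]
ft_force: [1.6, 0.8, -0.8]
opening: 0.0504
grasp_force: 0.0
```

```bash
python3 -c "
from h import *; lat(); bulbs('wrist'); bulbs('side',-.7,.2); bulbs('top',-.7,.2)
print(plan([.605,-.326,.0695],SY))"
```

```text
[ 0.56065385 -0.31800057  0.30010972] [ 1.63031132  0.8380653  -0.77130597] lat -0.37986886600924374 fwd 0.5207271339700611
wrist red [206. 108.] n 241 topz 0.120 c [ 0.5098 -0.4377  0.1189]
wrist red [303. 183.] n 197 topz 0.121 c [ 0.571  -0.3413  0.1191]
wrist red [218. 191.] n 253 topz 0.120 c [ 0.5893 -0.4255  0.1188]
side red [355. 149.] n 29 topz 0.217 c [ 0.6437 -0.0076  0.215 ]
side red [371. 154.] n 32 topz 0.218 c [ 0.6511 -0.0703  0.2162]
side red [331. 167.] n 58 topz 0.125 c [0.6278 0.0757 0.1225]
side red [425. 228.] n 47 topz 0.121 c [ 0.5702 -0.3425  0.1187]
side red [456. 238.] n 53 topz 0.120 c [ 0.5884 -0.4267  0.1185]
side red [443. 253.] n 55 topz 0.121 c [ 0.5073 -0.4396  0.1186]
top red [328. 133.] n 30 topz 0.220 c [ 0.6586 -0.0645  0.2172]
top red [306. 135.] n 31 topz 0.219 c [ 0.6497 -0.0033  0.2167]
top red [308. 143.] n 55 topz 0.162 c [ 0.6423 -0.0057  0.1592]
top red [280. 148.] n 120 topz 0.128 c [0.6332 0.0817 0.1248]
top red [447. 191.] n 22 topz 0.123 c [ 0.5139 -0.4346  0.1197]
{'mm': array([-43.6, -12.4, 230.5]), 'norm': array([-0.0546, -0.0155,  0.2881]), 'rows': 5, 'rot': array([ 0.0002,  0.0001, -0.0004]), 'mm_after_rot': array([-43.7, -12.3, 230.5]), 'norm_after_rot': array([-0.0546, -0.0154,  0.2881])}
```

Bottles 1 and 2 stand on the platform. The last clear bottle was knocked from (0.606,-0.325) to (0.571,-0.342). It is still upright with its top at 0.120, and wrist and side views agree. I'll pick it at its new place.

Request:
apply_moves(
  rows=[
    {"xyz": [-0.0114,-0.0302,0],"rot": [0,0,0]},
    {"xyz": [0,0,0.055],"rot": [0,0,0]},
    {"xyz": [0,0,0.055],"rot": [0,0,0]},
    {"xyz": [0,0,0.055],"rot": [0,0,0]},
    {"xyz": [0,0,0.055],"rot": [0,0,0]},
    {"xyz": [0,0,0.04],"rot": [0,0,0]},
    {"xyz": [0,0,0.02],"rot": [0,0,0]},
    {"xyz": [0,0,0.0075],"rot": [0,0,0]},
  ],
)

```text
t: 51.75
position: [0.5709, -0.3421, 0.0686]
tool_rot: [-0.056, 0.998, 0.001, -0.001]
ft_force: [0.1, -0.1, -0.1]
opening: 0.0509
grasp_force: 0.0
```

Request:
apply_moves(
  rows=[
    {"xyz": [0,0,0],"rot": [0,0,0]},
    {"xyz": [0,0,0],"rot": [0,0,0]},
    {"xyz": [0,0,0],"rot": [0,0,0]},
    {"xyz": [0,0,0],"rot": [0,0,0]},
    {"xyz": [0,0,0],"rot": [0,0,0]},
    {"xyz": [0,0,0],"rot": [0,0,0]},
    {"xyz": [0,0,0],"rot": [0,0,0]},
    {"xyz": [0,0,0],"rot": [0,0,0]},
  ],
  jaw=-1,
)

```text
t: 52.55
position: [0.5725, -0.3432, 0.0716]
tool_rot: [-0.056, 0.998, -0.0, 0.001]
ft_force: [-1.1, 1.5, 6.1]
opening: 0.0273
grasp_force: 29.8
```

Request:
apply_moves(
  rows=[
    {"xyz": [0,0,-0.02],"rot": [0,0,0]},
    {"xyz": [0,0,-0.05],"rot": [0,0,0]},
    {"xyz": [0,0,-0.06],"rot": [0,0,0]},
    {"xyz": [0,0,-0.06],"rot": [0,0,0]},
    {"xyz": [0,0,0],"rot": [0,0,0]},
    {"xyz": [0,0,0],"rot": [0,0,0]},
    {"xyz": [0,0,0],"rot": [0,0,0]},
  ],
)

```text
t: 53.25
position: [0.5705, -0.3421, 0.2209]
tool_rot: [-0.056, 0.998, 0.001, -0.001]
ft_force: [0.2, 0.2, -1.5]
opening: 0.0274
grasp_force: 29.9
```

```bash
python3 -c "
from h import *; lat(); print(plan([*(PLAT-.062*SN),.22],SY))"
```

```text
[ 0.570514   -0.34205574  0.22085093] [ 0.15981079  0.15534467 -1.47324283] lat -0.4048916373697995 fwd 0.527779425754106
{'mm': array([-113.2,  200.2,    1. ]), 'norm': array([-0.1415,  0.2502,  0.0012]), 'rows': 5, 'rot': array([ 0.0011, -0.0012, -0.0016]), 'mm_after_rot': array([-113.7,  199.9,    0.9]), 'norm_after_rot': array([-0.1422,  0.2499,  0.0011])}
```

Request:
apply_moves(
  rows=[
    {"xyz": [-0.0237,0.0415,0],"rot": [0,0,0]},
    {"xyz": [-0.0237,0.0415,0],"rot": [0,0,0]},
    {"xyz": [-0.0237,0.0415,0],"rot": [0,0,0]},
    {"xyz": [-0.0237,0.0415,0],"rot": [0,0,0]},
    {"xyz": [-0.0237,0.0415,0],"rot": [0,0,0]},
    {"xyz": [-0.0237,0.0415,0],"rot": [0,0,0]},
  ],
)

```text
t: 53.85
position: [0.6615, -0.1303, 0.2199]
tool_rot: [-0.056, 0.998, 0.0, -0.002]
ft_force: [0.8, 0.4, -1.1]
opening: 0.0272
grasp_force: 29.9
```

Request:
apply_moves(
  rows=[
    {"xyz": [0,0,0],"rot": [0,0,0]},
    {"xyz": [0,0,0],"rot": [0,0,0]},
    {"xyz": [0,0,0],"rot": [0,0,0]},
    {"xyz": [0,0,0],"rot": [0,0,0]},
  ],
)

```text
t: 54.25
position: [0.6612, -0.1341, 0.2216]
tool_rot: [-0.055, 0.999, -0.0, -0.001]
ft_force: [1.3, -0.5, -1.3]
opening: 0.027
grasp_force: 29.9
```

```bash
python3 -c "
from h import *; lat(); print(plan([*(PLAT-.062*SN),.170],SY))"
```

```text
[ 0.66123788 -0.13411449  0.22156829] [ 1.25783241 -0.49429202 -1.34187553] lat -0.20865440701826748 fwd 0.6416272812286529
{'mm': array([ 0.1,  3.7, 51.6]), 'norm': array([0.0001, 0.0046, 0.0645]), 'rows': 2, 'rot': array([-0.0004, -0.0008, -0.0033]), 'mm_after_rot': array([ 0.1,  3.7, 51.6]), 'norm_after_rot': array([0.0002, 0.0046, 0.0645])}
```

Request:
apply_moves(
  rows=[
    {"xyz": [0,0.003,0.03],"rot": [0,0,0]},
    {"xyz": [0,0,0.02],"rot": [0,0,0]},
    {"xyz": [0,0,0.01],"rot": [0,0,0]},
    {"xyz": [0,0,0.0045],"rot": [0,0,0]},
    {"xyz": [0,0,0],"rot": [0,0,0]},
    {"xyz": [0,0,0],"rot": [0,0,0]},
    {"xyz": [0,0,0],"rot": [0,0,0]},
  ],
)

```text
t: 54.95
position: [0.6624, -0.13, 0.1712]
tool_rot: [-0.056, 0.998, -0.0, 0.001]
ft_force: [-0.8, -0.1, -1.2]
opening: 0.0273
grasp_force: 29.9
```

Request:
apply_moves(
  rows=[
    {"xyz": [0,0,0.0012],"rot": [0,0,0]},
    {"xyz": [0,0,0],"rot": [0,0,0]},
    {"xyz": [0,0,0],"rot": [0,0,0]},
  ],
)

```text
t: 55.25
position: [0.662, -0.1298, 0.1696]
tool_rot: [-0.056, 0.998, 0.0, 0.0]
ft_force: [-0.0, -0.1, -1.6]
opening: 0.0274
grasp_force: 29.9
```

Request:
apply_moves(
  rows=[
    {"xyz": [0,0,0.0012],"rot": [0,0,0]},
    {"xyz": [0,0,0],"rot": [0,0,0]},
    {"xyz": [0,0,0],"rot": [0,0,0]},
  ],
)

```text
t: 55.55
position: [0.6621, -0.1298, 0.1688]
tool_rot: [-0.056, 0.998, 0.0, 0.0]
ft_force: [-0.4, 0.6, 1.6]
opening: 0.0271
grasp_force: 29.8
```

Contact felt, so I'll release and rise. For the plunger the gripper must turn 90°, because its 187 mm body would otherwise reach over the amber bottle.

Request:
apply_moves(
  rows=[
    {"xyz": [0,0,-0.0005],"rot": [0,0,0]},
    {"xyz": [0,0,0],"rot": [0,0,0]},
    {"xyz": [0,0,0],"rot": [0,0,0]},
    {"xyz": [0,0,0],"rot": [0,0,0]},
    {"xyz": [0,0,0],"rot": [0,0,0]},
  ],
  jaw=0.0,
)

```text
t: 56.05
position: [0.6619, -0.1298, 0.1689]
tool_rot: [-0.056, 0.998, -0.0, -0.0]
ft_force: [-0.3, -0.1, -0.3]
opening: 0.044
grasp_force: 0.0
```

Request:
apply_moves(
  rows=[
    {"xyz": [0,0,-0.015],"rot": [0,0,0]},
    {"xyz": [0,0,-0.03],"rot": [0,0,0]},
    {"xyz": [0,0,-0.04],"rot": [0,0,0]},
    {"xyz": [0,0,-0.04],"rot": [0,0,0]},
    {"xyz": [0,0,-0.04],"rot": [0,0,0]},
    {"xyz": [0,0,0],"rot": [0,0,0]},
  ],
)

```text
t: 56.65
position: [0.6642, -0.131, 0.3071]
tool_rot: [-0.056, 0.998, -0.001, 0.004]
ft_force: [-0.0, -0.0, -0.5]
opening: 0.0439
grasp_force: 0.0
```

Request:
apply_moves(
  rows=[
    {"xyz": [0.001,0.0533,0],"rot": [0,0,0]},
    {"xyz": [0.001,0.0533,0],"rot": [0,0,0]},
    {"xyz": [0.001,0.0533,0],"rot": [0,0,0]},
    {"xyz": [0.001,0.0533,0],"rot": [0,0,0]},
    {"xyz": [0.001,0.0533,0],"rot": [0,0,0]},
    {"xyz": [0,0,0],"rot": [0,0,0]},
    {"xyz": [0,0,0],"rot": [0,0,0]},
  ],
  jaw=-1,
)

```text
t: 57.35
position: [0.6339, 0.0828, 0.3009]
tool_rot: [-0.057, 0.998, -0.0, -0.0]
ft_force: [0.9, -1.1, 0.5]
opening: -0.0001
grasp_force: 0.0
```

```bash
python3 -c "
from h import *; lat(); print(np.round(read_state()['joints'],2))
c=camera('wrist'); save(c,'w6.png'); bulbs('top',-.7,.2);bulbs('side',-.7,.2); c=camera('top')
cv2.imwrite('pics/top2.png',cv2.resize(c['frame'][90:300,160:480,::-1],None,fx=2.5,fy=2.5,interpolation=2))"
```

```text
[0.63389024 0.0828167  0.30093034] [ 0.90240718 -1.12573369  0.51154333] lat 0.009980313540149763 fwd 0.6391993750340231
[-0.56  0.5   0.52  1.52 -0.26  1.19  1.7 ]
top red [349. 131.] n 28 topz 0.220 c [ 0.6642 -0.1259  0.2169]
top red [328. 133.] n 30 topz 0.219 c [ 0.6592 -0.0647  0.2172]
top red [307. 135.] n 25 topz 0.220 c [ 0.6493 -0.0031  0.2169]
top red [308. 143.] n 57 topz 0.163 c [ 0.6434 -0.0052  0.1594]
top red [280. 148.] n 108 topz 0.127 c [0.6341 0.0817 0.1238]
top red [442. 166.] n 20 topz 0.122 c [ 0.592  -0.4221  0.1188]
top red [447. 191.] n 22 topz 0.122 c [ 0.514  -0.4349  0.1186]
side red [355. 149.] n 28 topz 0.217 c [ 0.6435 -0.0086  0.2145]
side red [371. 154.] n 33 topz 0.218 c [ 0.6514 -0.0692  0.216 ]
side red [388. 160.] n 38 topz 0.219 c [ 0.6584 -0.1304  0.2163]
side red [331. 167.] n 52 topz 0.125 c [0.6263 0.0739 0.1228]
side red [456. 238.] n 53 topz 0.119 c [ 0.5886 -0.4263  0.1176]
side red [443. 253.] n 54 topz 0.119 c [ 0.5079 -0.4396  0.1177]
```

View pics/w6.png

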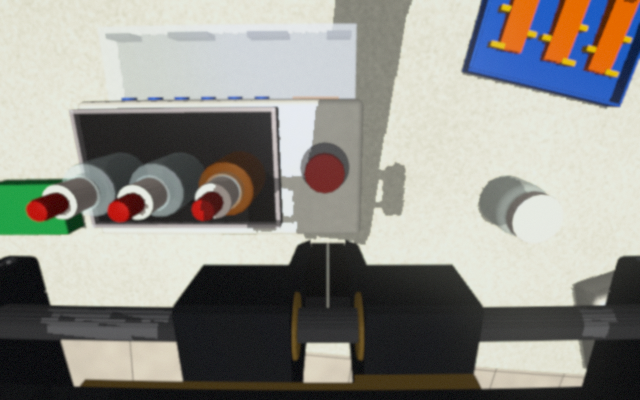

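View pics/top2.png

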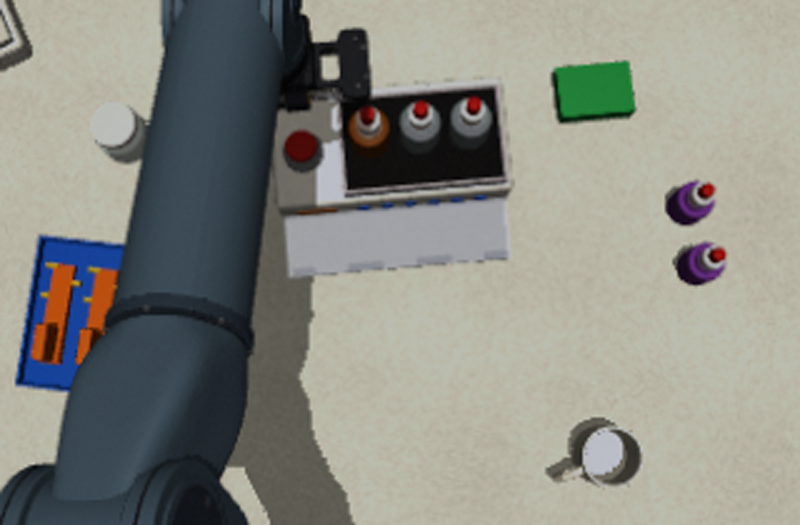

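All three bottles stand inside the rim, the three wedges lie in the tray, and the bystanders are in place. I'll turn +50°: the camera swings away from the bottles, the body clears the amber bulb by about 18 mm, and joint 7 stays in range.

Request:
apply_moves(
  rows=[
    {"xyz": [0,0,0],"rot": [0,0,0.0926]},
    {"xyz": [0,0,0],"rot": [0,0,0.0926]},
    {"xyz": [0,0,0],"rot": [0,0,0.0926]},
    {"xyz": [0,0,0],"rot": [0,0,0.0926]},
    {"xyz": [0,0,0],"rot": [0,0,0.0926]},
    {"xyz": [0,0,0],"rot": [0,0,0.0926]},
    {"xyz": [0,0,0],"rot": [0,0,0]},
    {"xyz": [0,0,0],"rot": [0,0,0]},
  ],
)

```text
t: 58.35
position: [0.6343, 0.0807, 0.3009]
tool_rot: [0.37, 0.929, -0.0, 0.0]
ft_force: [0.4, -0.1, 0.5]
opening: 0.0002
grasp_force: 0.0
```

```bash
python3 -c "
from h import *; p,M,s=tool(); print(p,np.round(M,3),np.round(s['joints'],2)); print(plan([.632,.0795,.128]))
c,P=bulbs('wrist')"
```

```text
[0.63427652 0.08068878 0.3009133 ] [[-0.726  0.688  0.   ]
 [ 0.688  0.726 -0.001]
 [-0.    -0.    -1.   ]] [-0.68  0.55  0.73  1.53 -0.38  1.21  0.92]
{'mm': array([  0.9,  -2.4, 172.9]), 'norm': array([ 0.0011, -0.003 ,  0.2161]), 'rows': 4}
wrist red [326. 174.] n 1168 topz 0.124 c [0.6309 0.0798 0.1224]
wrist red [252. 245.] n 84 topz 0.159 c [ 0.6267 -0.0094  0.158 ]
wrist red [290. 251.] n 36 topz 0.159 c [0.6553 0.0122 0.1582]
wrist red [175. 375.] n 114 topz 0.215 c [ 0.6567 -0.1232  0.2121]
```

The wrist view puts the plunger head at (0.631, 0.080), top at 0.123, which agrees. I'll press in steps.

Request:
apply_moves(
  rows=[
    {"xyz": [0.002,-0.003,0.055],"rot": [0,0,0]},
    {"xyz": [0,0,0.055],"rot": [0,0,0]},
    {"xyz": [0,0,0.05],"rot": [0,0,0]},
    {"xyz": [0,0,0.035],"rot": [0,0,0]},
    {"xyz": [0,0,0.0165],"rot": [0,0,0]},
    {"xyz": [0,0,0],"rot": [0,0,0]},
    {"xyz": [0,0,0],"rot": [0,0,0]},
    {"xyz": [0,0,0],"rot": [0,0,0]},
  ],
)

```text
t: 59.2
position: [0.6327, 0.0809, 0.1336]
tool_rot: [0.371, 0.929, 0.001, 0.001]
ft_force: [-0.1, 0.3, 1.2]
opening: 0.0003
grasp_force: 0.0
```

Request:
apply_moves(
  rows=[
    {"xyz": [0,0,0.004],"rot": [0,0,0]},
    {"xyz": [0,0,0.004],"rot": [0,0,0]},
    {"xyz": [0,0,0.004],"rot": [0,0,0]},
    {"xyz": [0,0,0.004],"rot": [0,0,0]},
    {"xyz": [0,0,0],"rot": [0,0,0]},
    {"xyz": [0,0,0],"rot": [0,0,0]},
  ],
)

```text
t: 59.8
position: [0.6316, 0.0812, 0.1192]
tool_rot: [0.371, 0.929, 0.0, 0.0]
ft_force: [-1.2, 1.4, 5.1]
opening: 0.0007
grasp_force: 2.5
```

Request:
apply_moves(
  rows=[
    {"xyz": [0,0,0.004],"rot": [0,0,0]},
    {"xyz": [0,0,0.004],"rot": [0,0,0]},
    {"xyz": [0,0,0.003],"rot": [0,0,0]},
    {"xyz": [0,0,0],"rot": [0,0,0]},
    {"xyz": [0,0,0],"rot": [0,0,0]},
  ],
)

```text
t: 60.3
position: [0.6317, 0.0811, 0.1111]
tool_rot: [0.371, 0.929, 0.0, 0.0]
ft_force: [-1.1, 0.2, 8.6]
opening: 0.0002
grasp_force: 5.0
```

Request:
apply_moves(
  rows=[
    {"xyz": [0,0,0.003],"rot": [0,0,0]},
    {"xyz": [0,0,0.003],"rot": [0,0,0]},
    {"xyz": [0,0,0],"rot": [0,0,0]},
    {"xyz": [0,0,0],"rot": [0,0,0]},
  ],
)

```text
t: 60.7
position: [0.6319, 0.0812, 0.1084]
tool_rot: [0.371, 0.928, 0.001, -0.0]
ft_force: [-9.3, 0.8, 26.1]
opening: -0.0
grasp_force: 13.2
```

Request:
apply_moves(
  rows=[
    {"xyz": [0,0,0.003],"rot": [0,0,0]},
    {"xyz": [0,0,0],"rot": [0,0,0]},
    {"xyz": [0,0,0],"rot": [0,0,0]},
  ],
)

```text
t: 61.0
position: [0.632, 0.0811, 0.1081]
tool_rot: [0.372, 0.928, 0.002, -0.0]
ft_force: [-15.9, 1.5, 44.5]
opening: 0.0004
grasp_force: 22.2
```

Request:
apply_moves(
  rows=[
    {"xyz": [0,0,0.002],"rot": [0,0,0]},
    {"xyz": [0,0,0],"rot": [0,0,0]},
    {"xyz": [0,0,0],"rot": [0,0,0]},
  ],
)

```text
t: 61.3
position: [0.6322, 0.0811, 0.108]
tool_rot: [0.372, 0.928, 0.002, -0.0]
ft_force: [-21.5, 2.0, 55.8]
opening: 0.0005
grasp_force: 28.1
```

It is at the lower stop (z 0.108, force rising steeply). I'll release it and rise clear.

Request:
apply_moves(
  rows=[
    {"xyz": [0,0,-0.01],"rot": [0,0,0]},
    {"xyz": [0,0,-0.01],"rot": [0,0,0]},
    {"xyz": [0,0,-0.02],"rot": [0,0,0]},
    {"xyz": [0,0,-0.04],"rot": [0,0,0]},
    {"xyz": [0,0,-0.055],"rot": [0,0,0]},
    {"xyz": [0,0,-0.055],"rot": [0,0,0]},
    {"xyz": [0,0,-0.055],"rot": [0,0,0]},
    {"xyz": [0,0,0],"rot": [0,0,0]},
  ],
)

```text
t: 62.1
position: [0.6344, 0.0802, 0.3039]
tool_rot: [0.372, 0.928, 0.002, 0.004]
ft_force: [0.5, -0.3, -0.8]
opening: 0.0006
grasp_force: 0.0
```

Request:
apply_moves(
  rows=[
    {"xyz": [0,0,0],"rot": [0,0,0]},
    {"xyz": [0,0,0],"rot": [0,0,0]},
    {"xyz": [0,0,0],"rot": [0,0,0]},
    {"xyz": [0,0,0],"rot": [0,0,0]},
    {"xyz": [0,0,0],"rot": [0,0,0]},
  ],
)

```text
t: 62.6
position: [0.6311, 0.0809, 0.2965]
tool_rot: [0.371, 0.928, -0.0, -0.0]
ft_force: [-0.1, -0.2, 0.2]
opening: 0.0006
grasp_force: 0.0
```

```bash
python3 -c "
from h import *; bulbs('top',-.7,.2); bulbs('side',-.7,.2); c,P=bulbs('wrist'); s=read_state(); print(s['position'],s['ft_force'])
c=camera('side'); cv2.imwrite('pics/side2.png',cv2.resize(c['frame'][130:330,200:500,::-1],None,fx=2.6,fy=2.6,interpolation=2))"
```

```text
top red [349. 131.] n 28 topz 0.220 c [ 0.6638 -0.1245  0.2169]
top red [328. 133.] n 30 topz 0.220 c [ 0.6585 -0.0645  0.2176]
top red [307. 135.] n 28 topz 0.220 c [ 0.6503 -0.004   0.2175]
top red [309. 144.] n 49 topz 0.163 c [ 0.642  -0.0097  0.1599]
top red [277. 149.] n 34 topz 0.127 c [0.6291 0.0916 0.1243]
top red [442. 166.] n 20 topz 0.121 c [ 0.5919 -0.4215  0.1195]
top red [447. 191.] n 22 topz 0.122 c [ 0.5137 -0.4344  0.1194]
side red [354. 149.] n 29 topz 0.218 c [ 0.6432 -0.0075  0.2158]
side red [371. 154.] n 33 topz 0.218 c [ 0.6513 -0.0693  0.216 ]
side red [388. 160.] n 37 topz 0.218 c [ 0.6595 -0.1296  0.216 ]
side red [331. 167.] n 52 topz 0.126 c [0.6268 0.0751 0.1233]
side red [456. 238.] n 54 topz 0.120 c [ 0.5884 -0.4262  0.1178]
side red [443. 253.] n 55 topz 0.120 c [ 0.5069 -0.4402  0.1181]
wrist red [328. 177.] n 1197 topz 0.124 c [0.6309 0.0798 0.1224]
wrist red [253. 249.] n 81 topz 0.159 c [ 0.6267 -0.0097  0.158 ]
wrist red [177. 377.] n 44 topz 0.209 c [ 0.6552 -0.1236  0.2067]
[0.63129737 0.08092596 0.29703305] [-0.35764452  0.32859319  0.23699026]
```

View pics/side2.png

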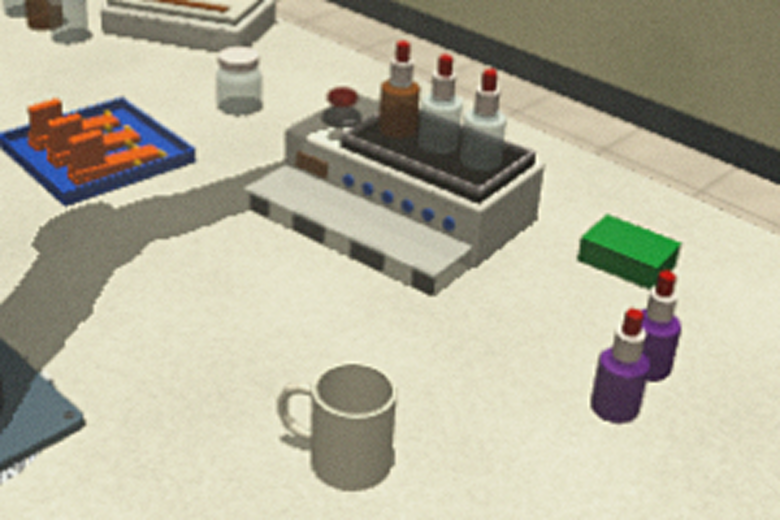

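The side view shows all wedges flat in the tray with grips up, and three bottles upright inside the rim. The plunger is up, and the jar, slide box, mug and purple bottles are in place.

```bash
python3 -c "
from h import *; print(sign_off())"
```

```text
the job is handed in; nothing more can be done
None
```

The job is done and handed in: all three wedges lie flat in the blue tray with grips up, all three bottles stand upright on the platform inside its rim, and the plunger was pressed to its stop and came back up, with the jar, slide box and mug left alone.

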